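# Put the marking-out kit back on its shadow boards

## Robot

A 6-joint arm with a two-finger parallel gripper is mounted at the origin on the work surface; the furniture and walls round the work are solid. World frame = base frame: x ahead of the robot, y to its left, z up, the work surface at z = 0. Lengths are in m, angles in degrees, forces in N, time in s.
With the tool pointing down it reaches from about 0.25 to 0.725 m from the base axis. Payload 9.7 kg.
Tool frame: the origin (TCP) lies between the finger pads; the fingertips stand bot.tcp_to_tips ahead of it and the grasp point (between the pads) lies 11 mm behind it (bot.tcp_to_tips is the distance from the TCP to the fingertips, in m); z points along the fingers, y is the line along which they close (so a half turn about z gives the same grasp; the last joint's range is limited). The gripper opens to 85 mm and grips with 20 to 120 N. Pads are 22 mm wide; open, the fingers measure 114 mm over their backs; the gripper's body (76 mm by 85 mm) begins 54 mm behind the grasp point. The pads swing forward as they close: fully open they stand 13 mm farther back than shut.
Start: joints at [-72.708, 4.979, 10.078, 95.1, 0, 90], TCP at [0.163, -0.525, 0.208] pointing down, gripper open.
Joint ranges: [-179.16, 179.16], [-48.56, 103.87], [-65.8, 70.77], [-126.05, 130.52], [-82.76, 87.17], [-180, 180]. Speed limits (degrees/s): [127.2, 127.2, 147.25, 180, 180, 180].

## Interface

Orientations are given as [roll, pitch, yaw] about the fixed x, y, z axes, in that order (R = Rz(yaw) Ry(pitch) Rx(roll)).
In Python, from workcell import bot gives the robot as it stands. The module is installed in compiled form; this text tells all that it offers.
- The arm moves only by the tool carry_out, never from a script. Its arguments are lists of equal length, an entry for each row: "linear": the shift along the world's x, y, z normalised to -1 to 1, where 1 is 2 cm, a list of three; "rotation": the turn, a rotation vector about the world's x, y, z normalised to -1 to 1, where 1 is 8 degrees, a list of three; "grip": the closure, from -1 (fully open) to 1 (shut). In form: {"linear": [[tx, ty, tz], ...], "rotation": [[rx, ry, rz], ...], "grip": [grip, ...]}. A call has 1 to 12 rows; each row shifts and turns the commanded pose from where the row before left it; what a row does not reach is not made up. A row lasts 1/10 s, in which the tool goes at most 50 mm and 8.59 degrees, less where a joint would pass 70% of its speed; a pose out of reach is approached as far as the arm can. A call with a number of a shift or a turn outside -1 to 1 is refused whole. A call with a gripper value outside its range is refused whole. The fingers move at their own pace and stop on an object; "grip_force" is the grip in N (left out, the last holds). Time passes only in rows, so rows that do not move let the fingers close. It gives the time, the measured TCP pose, the force, the opening and the grip force at its end, in the units of the state.
- bot.get_obs(): the state, without advancing time (a new reading comes with each control period).
- bot.camera(name): name is "scene" or "side" or "wrist"; returns the picture (420x560x3 uint8, blue, green, red); there is no depth.
- bot.camera_model(name): a dict with "fx", "fy", "cx", "cy" (pixels), "distortion" ([k1, k2, p1, p2, k3] as OpenCV has them; the pictures are not rectified), "camera_from_world" (4x4, takes a point from world to camera coordinates). Camera axes: x right, y up, looking along -z (the intrinsics and any distortion apply to the point x, -y, -z); pixel columns grow to the right and rows downward; lengths in m; the calibration is good to about 2 mm. A picture is of the moment at which its call begins: read the wrist's pose just before it. camera_model takes no time and is no camera call; for the wrist camera it gives the pose at the moment of the call.
- bot.job_done(): hands the job in; it is judged then, once.
The state is a dict: "time": time; "q": joint angles; "qd": joint speeds; "joint_efforts": joint torques, N m; "ee_pos": TCP position; "tcp_rot": TCP orientation; "wrist_force": force on the tool from outside, world axes, zero at the start; "torque": the same for the moment, N m; "opening": finger opening in m; "grasp_force": force on a finger pad.
Only numpy, scipy, OpenCV 4.12 (cv2) and the standard library are available. Lean on these libraries where they do the work, as an engineer would, in place of code of your own. Each camera call takes 0.05 s, during which the arm holds its last target. There are 200 camera calls.

## Task

Each of the four plywood shadow boards shows the dark painted outline of the one thing that belongs on it: the tape measure, the rubber cup, the square brick offcut and the felt marker. Some of them stand on each other's boards and the marker lies on the bench: put every thing on its own board, standing or lying as it does now, in the middle of its outline and turned to match it (either way round is fine), using a free spot on the way, and let go of them all. Leave the nail tin and the red plastic wedge beside the boards where they are.

Things in the scene. Friction and masses are not known exactly. Their poses are not given: they have to be found in the camera images.
- tape: Yellow pocket tape measure standing on its base, 38 mm wide along its x, 84 mm long along its y (case from y = -30 to +42 mm, the rest is the hook of the blade near the base), 66 mm high, 0.2 to 0.4 kg. Origin at the middle of its underside, z up. At the start it stands roughly crosswise on the cup's or the offcut's board.
- cup: Black rubber cup, open at the top, 47 mm across, 50 mm high, light. Origin at the centre of its underside, z up. At the start it stands on the offcut's board, or already in the middle of its own.
- offcut: Sawn red brick offcut, square, 52 x 52 mm, 30 mm high, 0.1 to 0.2 kg. Origin at the centre of its underside, z up, sides along x and y. At the start it lies on the tape's board.
- marker: Felt marker, 14 mm wide, 132 mm long along its y, 14 mm high (16 mm at the clip), light; it does not roll. Origin at the middle of its underside, z up. At the start it lies on the bench beside the boards.
- board_tape: Fixed plywood shadow board, 110 x 180 x 12 mm, lying flat on the bench. Origin at the centre of its underside (12 mm below its flat top), z up, y along its 180 mm side. Flat dark painted outline centred on top, 8 mm (marker: 7 mm) bigger all round than the thing that belongs there: an oblong 54 x 100 mm, long along y (for the tape measure).
- board_cup: Fixed plywood shadow board, 110 x 180 x 12 mm, lying flat on the bench. Origin at the centre of its underside (12 mm below its flat top), z up, y along its 180 mm side. Flat dark painted outline centred on top, 8 mm (marker: 7 mm) bigger all round than the thing that belongs there: a disc 64 mm across (for the cup).
- board_offcut: Fixed plywood shadow board, 110 x 180 x 12 mm, lying flat on the bench. Origin at the centre of its underside (12 mm below its flat top), z up, y along its 180 mm side. Flat dark painted outline centred on top, 8 mm (marker: 7 mm) bigger all round than the thing that belongs there: a square 68 x 68 mm (for the brick offcut).
- board_marker: Fixed plywood shadow board, 110 x 180 x 12 mm, lying flat on the bench. Origin at the centre of its underside (12 mm below its flat top), z up, y along its 180 mm side. Flat dark painted outline centred on top, 8 mm (marker: 7 mm) bigger all round than the thing that belongs there: a narrow strip 28 x 148 mm, long along y (for the marker); empty at the start.
- tin: Bystander: open metal nail tin, 65 mm across, 45 mm high, standing on the bench at the right (-y) end of the row. Origin at the centre of its underside. Not to be moved.
- wedge: Bystander: small red plastic wedge, 18 x 44 x 10 mm, lying on the bench in front of the left (+y) end of the row, towards the robot, long along its y. Origin at the centre of its underside. Not to be moved.

How it is judged:
By the outcome, as a careful person would: the job done as asked, in the order asked, and still so for the second after the job is handed in, with the robot touching nothing.
It also fails if it takes over 120 s, if anything falls off the work surface, if the arm or the gripper's body presses on something with over 40 N, if the wrist force passes 120 N, or if a joint passes its speed limit or range.

## Working session

There is one attempt and no reset: what is moved stays moved. The work goes in short steps, Python scripts to look and compute and a tool call to move; the robot and the scene stay as the last step left them, time stands still between calls to the robot, and variables do not carry over. Pictures are saved under pics/ and viewed, at most 14 in all, crops included, and the job is handed in when it is done.

Besides the shell and the picture viewer there is one more tool, called by a JSON object that holds its "op" and its "data", one argument or row to a line. carry_out: Moves the arm, as the interface text tells. Its arguments: {"type":"object","properties":{"linear":{"type":"array","items":{"type":"array","items":{"type":"number"}}},"rotation":{"type":"array","items":{"type":"array","items":{"type":"number"}}},"grip":{"type":"array","items":{"type":"number"}},"grip_force":{"type":"number"}},"required":["linear","rotation","grip"]}

```bash
mkdir -p pics
cat > h.py <<'E'
from workcell import bot
import numpy as np, cv2
def snap(name,fn=None):
    m=bot.camera_model(name); im=bot.camera(name)
    if fn: cv2.imwrite('pics/'+fn,im)
    return im,m
def ray(m,uv):
    K=np.array([[m['fx'],0,m['cx']],[0,m['fy'],m['cy']],[0,0,1.]])
    p=cv2.undistortPoints(np.array(uv,float).reshape(-1,1,2),K,np.array(m['distortion'],float)).reshape(-1,2)
    d=np.c_[p[:,0],-p[:,1],-np.ones(len(p))]
    T=np.linalg.inv(np.array(m['camera_from_world']))
    return T[:3,3],d@T[:3,:3].T
def onz(m,uv,z):
    o,d=ray(m,uv); return o+d*((z-o[2])/d[:,2])[:,None]
E
python3 - <<'E'
from h import *
for n in ['scene','side','wrist']:
    im,m=snap(n,n+'0.png'); T=np.linalg.inv(np.array(m['camera_from_world'])); print(n,T[:3,3].round(3),(-T[:3,2]).round(2),m['fx'])
print(bot.get_obs(),bot.tcp_to_tips)
E
```

```text
scene [-0.031  0.607  1.044] [ 0.36 -0.53 -0.76] 504.4376530113414
side [-0.198  0.887  0.647] [ 0.49 -0.74 -0.47] 394.60072336134493
wrist [ 0.227 -0.506  0.373] [-0.25 -0.08 -0.96] 309.45244945145555
{'time': 0.15, 'q': array([-7.27070962e+01,  5.00375676e+00,  1.00449837e+01,  9.50984944e+01,
        7.00239324e-04,  8.99980795e+01]), 'qd': array([ 0.03981658, -0.02620022,  0.13032848,  0.03345554, -0.00101267,
        0.06682159]), 'joint_efforts': array([ 3.05773836e-03, -5.20761037e+01,  4.65044475e+01,  1.38897268e-02,
        1.42086656e-04, -2.38992305e-05]), 'ee_pos': array([ 0.16343842, -0.52495667,  0.20784784]), 'tcp_rot': array([-1.79942733e+02, -7.02158539e-04,  1.72948237e+01]), 'wrist_force': array([ 0.04784015, -0.30095493, -0.16576303]), 'torque': array([-0.05035682, -0.05248047, -0.01321065]), 'grasp_force': 0.0, 'opening': 0.0850337984239469} 0.008
```

View pics/scene0.png

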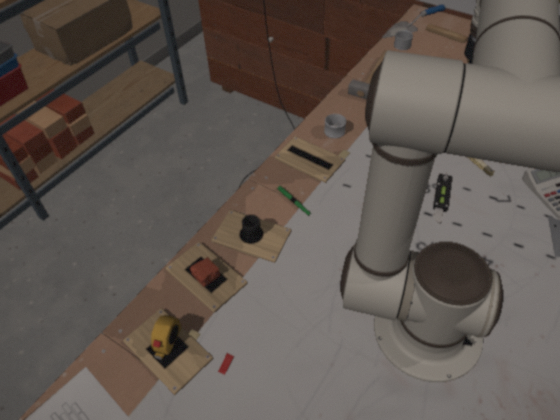

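View pics/side0.png

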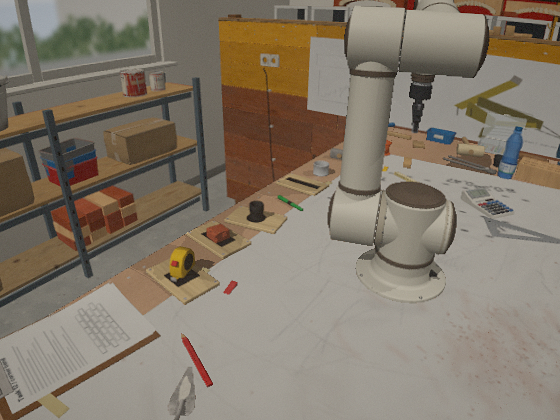

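The scene view shows the tape measure at (165,338) on the square board, the offcut at (205,273) on the oblong board, the cup at (251,230) on its own disc, and the marker at (293,200) on the bench. The empty marker board is at (311,158), the tin at (335,126) and the wedge at (226,364). The side view agrees. Next, rough positions.

Run:
```python
from h import *
im=cv2.imread('pics/scene0.png'); m=bot.camera_model('scene')
for n,uv,z in [('tape',(167,350),.012),('Btape(offc)',(167,348),.012),('offcut',(205,270),.04),('Bof',(206,275),.012),('cup',(251,220),.06),('disc',(251,233),.012),('marker',(293,200),.014),('m1',(279,188),.01),('m2',(309,214),.01),('Bm',(311,158),.012),('tin',(335,120),.045),('wedge',(226,364),.01)]:
    print(n,onz(m,[uv],z)[0].round(3))
for n,c in [('o',[(124,346),(164,313),(212,351),(172,388)]),('t',[(167,271),(204,244),(245,279),(209,307)]),('c',[(212,237),(225,212),(291,233),(277,258)]),('m',[(275,157),(295,139),(346,157),(327,180)])]:
    p=onz(m,c,.012); print(n,p[:,:2].round(3).tolist(),p.mean(0).round(3))
cv2.imwrite('pics/crop1.png',cv2.resize(im[110:400,110:370],None,fx=2,fy=2,interpolation=cv2.INTER_CUBIC))
```

```text
tape [0.454 0.356 0.012]
Btape(offc) [0.457 0.352 0.012]
offcut [0.5   0.161 0.04 ]
Bof [0.504 0.159 0.012]
cup [ 0.486 -0.01   0.06 ]
disc [ 0.486 -0.004  0.012]
marker [ 0.454 -0.157  0.014]
m1 [ 0.512 -0.176  0.01 ]
m2 [ 0.393 -0.14   0.01 ]
Bm [ 0.498 -0.324  0.012]
tin [ 0.504 -0.476  0.045]
wedge [0.327 0.311 0.01 ]
o [[0.54, 0.4], [0.52, 0.291], [0.37, 0.304], [0.389, 0.413]] [0.455 0.352 0.012]
t [[0.591, 0.201], [0.566, 0.088], [0.417, 0.117], [0.443, 0.223]] [0.504 0.157 0.012]
c [[0.563, 0.06], [0.586, -0.025], [0.399, -0.06], [0.386, 0.025]] [ 0.483 -0.     0.012]
m [[0.589, -0.272], [0.582, -0.37], [0.413, -0.383], [0.414, -0.272]] [ 0.5   -0.324  0.012]
```

View pics/crop1.png

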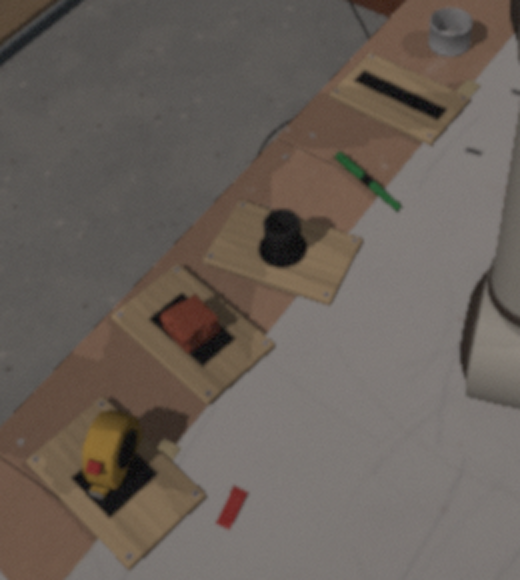

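The close-up confirms which board is which. I'll move over the marker and its board for a wrist view.

{"op": "carry_out", "data": {
  "linear": [
    [0.5,0.5,0],
    [1,1,0],
    [1,1,0],
    [1,1,0],
    [1,1,0],
    [1,1,0],
    [1,1,0],
    [1,1,0],
    [1,1,0],
    [1,1,0],
    [1,1,0],
    [0.5,0.5,0]
  ],
  "rotation": [
    [0,0,-0.35],
    [0,0,-0.35],
    [0,0,-0.35],
    [0,0,-0.35],
    [0,0,-0.35],
    [0,0,-0.35],
    [0,0,-0.35],
    [0,0,-0.35],
    [0,0,-0.35],
    [0,0,-0.35],
    [0,0,-0.35],
    [0,0,-0.35]
  ],
  "grip": [-1,-1,-1,-1,-1,-1,-1,-1,-1,-1,-1,-1]
}}

```text
time: 1.35
ee_pos: [0.3846, -0.3036, 0.2082]
tcp_rot: [-180.0, 0.0, -16.3]
wrist_force: [-0.1, 0.0, 0.1]
opening: 0.0856
grasp_force: 0.0
```

Run:
```python
from h import *
o=bot.get_obs(); print(o['ee_pos'],o['tcp_rot'],o['q'])
im,m=snap('wrist','w1.png')
```

```text
[ 0.38459817 -0.30364965  0.20817437] [-1.79976729e+02  1.16665952e-02 -1.63424128e+01] [-3.83027738e+01 -3.21285628e+00  1.75988530e+00  9.49922643e+01
  1.72197327e-02  1.58039638e+02]
```

View pics/w1.png

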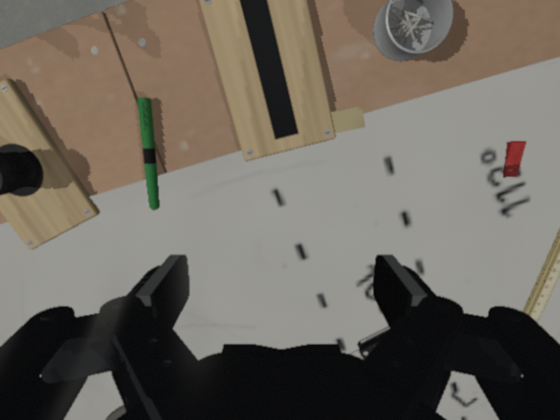

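The marker runs from (147,100) to (154,208) and its strip ends near (285,135). Joint 6 is close to its limit, so I'll flip the tool half a turn with the camera on the robot side.

{"op": "carry_out", "data": {
  "linear": [
    [0.5,0.2,0.2],
    [0.5,0.2,0.2],
    [0.5,0.2,0.2],
    [0.5,0.2,0.2],
    [0.5,0.2,0.2],
    [0.5,0.2,0.2],
    [0.5,0.2,0.2],
    [0.5,0.2,0.2],
    [0.5,0.2,0.2],
    [0.5,0.2,0.2],
    [0.5,0.2,0.2],
    [0.5,0.2,0.2]
  ],
  "rotation": [
    [0,0,1],
    [0,0,1],
    [0,0,1],
    [0,0,1],
    [0,0,1],
    [0,0,1],
    [0,0,1],
    [0,0,1],
    [0,0,1],
    [0,0,1],
    [0,0,1],
    [0,0,1]
  ],
  "grip": [-1,-1,-1,-1,-1,-1,-1,-1,-1,-1,-1,-1]
}}

```text
time: 2.6
ee_pos: [0.5036, -0.2573, 0.2563]
tcp_rot: [-180.0, -0.0, 80.0]
wrist_force: [0.1, -0.6, 1.2]
opening: 0.0853
grasp_force: 0.0
```

{"op": "carry_out", "data": {
  "linear": [
    [0.5,0.2,0],
    [0.5,0.2,0],
    [0.5,0.2,0],
    [0.5,0.2,0],
    [0.5,0.2,0],
    [0.5,0.2,0],
    [0.5,0.2,0],
    [0.5,0.2,0],
    [0.5,0.2,0],
    [0,0,0],
    [0,0,0],
    [0,0,0]
  ],
  "rotation": [
    [0,0,1],
    [0,0,1],
    [0,0,1],
    [0,0,1],
    [0,0,1],
    [0,0,1],
    [0,0,1],
    [0,0,1],
    [0,0,1],
    [0,0,1],
    [0,0,1],
    [0,0,0]
  ],
  "grip": [-1,-1,-1,-1,-1,-1,-1,-1,-1,-1,-1,-1]
}}

```text
time: 3.8
ee_pos: [0.5934, -0.2214, 0.2559]
tcp_rot: [180.0, -0.0, 167.8]
wrist_force: [-0.9, 0.4, 0.6]
opening: 0.0854
grasp_force: 0.0
```

Run:
```python
from h import *
o=bot.get_obs(); print(o['ee_pos'],o['tcp_rot'],o['q'])
im,m=snap('wrist','w2.png')
```

```text
[ 0.59336255 -0.2214201   0.25593912] [ 1.79998278e+02 -4.34621975e-02  1.67834992e+02] [-2.04614210e+01  1.88756280e+01  3.17318411e+01  1.02899469e+02
 -4.56743728e-03 -8.29641077e+00]
```

View pics/w2.png

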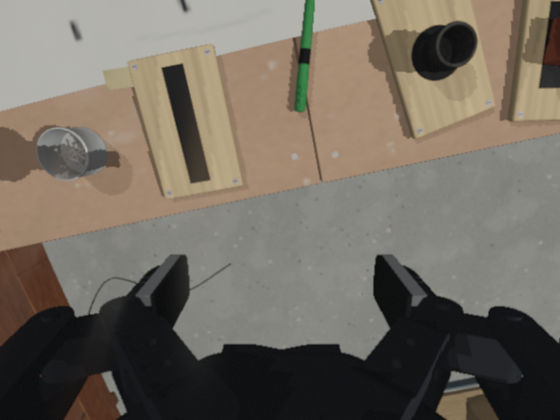

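The strip at (187,124), the tin at (72,152), the cup at (440,47) and the marker (301,107)–(310,0) are visible. I'll measure the strip here and the marker in w1.

```bash
cat >> h.py <<'E'
from scipy.spatial.transform import Rotation as Ro
def tcpT(p,rpy):
    T=np.eye(4); T[:3,:3]=Ro.from_euler('xyz',rpy,degrees=True).as_matrix(); T[:3,3]=p; return T
def rect(m,mask,z,box=None):
    """largest blob of mask -> centre, sides, long axis direction (deg) on plane z"""
    if box: 
        k=np.zeros_like(mask); x0,y0,x1,y1=box; k[y0:y1,x0:x1]=mask[y0:y1,x0:x1]; mask=k
    cs,_=cv2.findContours(mask,cv2.RETR_EXTERNAL,cv2.CHAIN_APPROX_NONE)
    c=max(cs,key=cv2.contourArea).reshape(-1,2)
    p=onz(m,c,z)[:,:2]
    (cx,cy),(w,h),a=cv2.minAreaRect((p*1000).astype(np.float32))
    if w<h: w,h,a=h,w,a+90
    a=(a+90)%180-90
    print('centre %.4f %.4f sides %.1f %.1f longdir %.1f'%(cx/1000,cy/1000,w,h,a),'bbox',c.min(0),c.max(0))
    return c
def masks(im):
    hsv=cv2.cvtColor(im,cv2.COLOR_BGR2HSV)
    return dict(green=cv2.inRange(hsv,(40,80,30),(85,255,255)),dark=cv2.inRange(hsv,(0,0,0),(179,255,55)),red=cv2.inRange(hsv,(0,110,40),(10,255,255))|cv2.inRange(hsv,(172,110,40),(179,255,255)),yellow=cv2.inRange(hsv,(18,140,60),(33,255,255)))
E
python3 - <<'E'
from h import *
o=bot.get_obs(); m=bot.camera_model('wrist')
C=np.array(m['camera_from_world'])@tcpT(o['ee_pos'],o['tcp_rot'])
np.save('C.npy',C)
w2=cv2.imread('pics/w2.png'); k=masks(w2)
print('strip');rect(m,k['dark'],.012,(140,50,240,195))
m1=dict(m); m1['camera_from_world']=C@np.linalg.inv(tcpT([ 0.3846,-0.30365,.20817],[-179.977,.0117,-16.342]))
w1=cv2.imread('pics/w1.png'); k=masks(w1)
g=cv2.morphologyEx(k['green']|k['dark'],cv2.MORPH_OPEN,np.ones((3,3)))
for z in(.007,.014):rect(m1,g,z,(110,85,180,225))
print('m end w2',onz(m,[(301,107)],.007), 'end w1',onz(m1,[(145,100),(154,208)],.007))
E
```

```text
strip
centre 0.4972 -0.3265 sides 131.6 24.7 longdir -2.5 bbox [163  65] [195 172]
centre 0.4586 -0.1624 sides 130.0 15.3 longdir -16.4 bbox [137  97] [158 208]
centre 0.4584 -0.1655 sides 127.6 15.0 longdir -16.4 bbox [137  97] [158 208]
m end w2 [[ 0.51358632 -0.17820461  0.007     ]] end w1 [[ 0.51735145 -0.1815552   0.007     ]
 [ 0.3965676  -0.14295545  0.007     ]]
```

Run:
```python
from h import *
m=bot.camera_model('wrist')
w2=cv2.imread('pics/w2.png'); v=w2.max(2); print(v[176,185:215],v[120,170:205])
for t in(60,70,80,90): rect(m,(v<t).astype(np.uint8)*255,.012,(145,52,232,192))
print(onz(m,[(163,66),(184,64),(211,181),(191,184)],.012).round(4).tolist())
```

```text
[174 173 169 147  94  60  60  61  63  65  66  66  68  68  69  69  70  70
  70  70  70  69  69  76 112 151 170 173 178 183] [176 176 178 172 123  57  31  33  35  36  35  37  38  39  40  42  43  44
  44  47  48  50  51  52  54  79 132 170 175 173 175 176 176 175 173]
centre 0.4994 -0.3269 sides 136.0 25.0 longdir -2.7 bbox [163  65] [197 175]
centre 0.5035 -0.3268 sides 144.6 25.4 longdir -2.5 bbox [162  64] [208 181]
centre 0.5038 -0.3269 sides 145.3 25.8 longdir -2.5 bbox [162  64] [208 181]
centre 0.5039 -0.3269 sides 145.9 26.4 longdir -2.5 bbox [162  64] [208 182]
[[0.4292, -0.3345, 0.012], [0.4328, -0.3085, 0.012], [0.5805, -0.3155, 0.012], [0.5786, -0.343, 0.012]]
```

{"op": "carry_out", "data": {
  "linear": [
    [-0.675,0.297,-0.75],
    [-0.675,0.297,-0.75],
    [-0.675,0.297,-0.75],
    [-0.675,0.297,-0.75],
    [-0.675,0.297,-0.75],
    [-0.675,0.297,-0.75],
    [-0.675,0.297,-0.75],
    [-0.675,0.297,-0.75],
    [-0.675,0.297,-0.75],
    [-0.675,0.297,-0.75],
    [0,0,0],
    [0,0,0]
  ],
  "rotation": [
    [0,0,-0.05],
    [0,0,-0.05],
    [0,0,-0.05],
    [0,0,-0.05],
    [0,0,-0.05],
    [0,0,-0.05],
    [0,0,-0.05],
    [0,0,-0.05],
    [0,0,-0.05],
    [0,0,-0.05],
    [0,0,0],
    [0,0,0]
  ],
  "grip": [0,0,0,0,0,0,0,0,0,0,0,0]
}}

```text
time: 5.05
ee_pos: [0.4587, -0.162, 0.1069]
tcp_rot: [-180.0, 0.0, 163.6]
wrist_force: [-0.1, 0.4, 0.4]
opening: 0.0427
grasp_force: 0.0
```

Run:
```python
from h import *
o=bot.get_obs(); print(o['ee_pos'],o['tcp_rot'],o['q'],o['opening'])
im,m=snap('wrist','w3.png')
```

```text
[ 0.45868166 -0.16196744  0.10691525] [-1.79995773e+02  4.42557408e-02  1.63564537e+02] [-1.94476972e+01 -4.58687736e+00 -1.07315508e+01  8.38109099e+01
 -1.89605047e-03 -3.01223348e+00] 0.04265062944750856
```

View pics/w3.png

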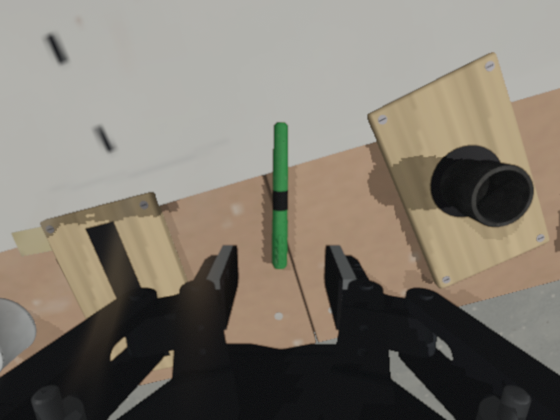

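The marker at (280,195) lies straight and centred between the fingers. The cup's foot and the disc are at about (465,190). I'll measure the marker and descend.

Run:
```python
from h import *
m=bot.camera_model('wrist'); im=cv2.imread('pics/w3.png'); k=masks(im)
g=cv2.morphologyEx(k['green']|k['dark'],cv2.MORPH_OPEN,np.ones((3,3)))
rect(m,g,.007,(260,115,300,275))
print(onz(m,[(280,122),(280,270)],.008))
```

```text
centre 0.4574 -0.1634 sides 131.9 13.9 longdir -16.9 bbox [272 123] [287 268]
[[ 0.39343945 -0.1443956   0.008     ]
 [ 0.52216391 -0.1824269   0.008     ]]
```

{"op": "carry_out", "data": {
  "linear": [
    [0,0,-0.6],
    [0,0,-0.6],
    [0,0,-0.6],
    [0,0,-0.6],
    [0,0,-0.6],
    [0,0,-0.6],
    [0,0,-0.6],
    [0,0,-0.5],
    [0,0,0],
    [0,0,0],
    [0,0,0],
    [0,0,0]
  ],
  "rotation": [
    [0,0,0],
    [0,0,0],
    [0,0,0],
    [0,0,0],
    [0,0,0],
    [0,0,0],
    [0,0,0],
    [0,0,0],
    [0,0,0],
    [0,0,0],
    [0,0,0],
    [0,0,0]
  ],
  "grip": [0,0,0,0,0,0,0,0,0,0,0.2,0.4],
  "grip_force": 20
}}

```text
time: 6.3
ee_pos: [0.4589, -0.1619, 0.013]
tcp_rot: [-180.0, 0.1, 163.7]
wrist_force: [-0.3, -1.1, 0.3]
opening: 0.0252
grasp_force: 0.0
```

{"op": "carry_out", "data": {
  "linear": [
    [0,0,-0.1],
    [0,0,0],
    [0,0,0],
    [0,0,0],
    [0,0,0.2],
    [0,0,0.6],
    [0,0,0.8],
    [0,0,0.8],
    [0,0,0.8],
    [0,0,0.8],
    [0,0,0],
    [0,0,0]
  ],
  "rotation": [
    [0,0,0],
    [0,0,0],
    [0,0,0],
    [0,0,0],
    [0,0,0],
    [0,0,0],
    [0,0,0],
    [0,0,0],
    [0,0,0],
    [0,0,0],
    [0,0,0],
    [0,0,0]
  ],
  "grip": [0.8,1,1,1,1,1,1,1,1,1,1,1],
  "grip_force": 30
}}

```text
time: 7.5
ee_pos: [0.4588, -0.1618, 0.0908]
tcp_rot: [-180.0, 0.1, 163.7]
wrist_force: [-1.0, -0.1, -0.1]
opening: 0.0002
grasp_force: 0.0
```

{"op": "carry_out", "data": {
  "linear": [
    [0.2,-0.7,0],
    [0.23,-0.82,0],
    [0.23,-0.82,0],
    [0.23,-0.82,0],
    [0.23,-0.82,0],
    [0.23,-0.82,0],
    [0.23,-0.82,0],
    [0.23,-0.82,0],
    [0.23,-0.82,0],
    [0.23,-0.82,0],
    [0,0,0],
    [0,0,0]
  ],
  "rotation": [
    [0,0,0.17],
    [0,0,0.17],
    [0,0,0.17],
    [0,0,0.17],
    [0,0,0.17],
    [0,0,0.17],
    [0,0,0.17],
    [0,0,0.17],
    [0,0,0.17],
    [0,0,0.17],
    [0,0,0],
    [0,0,0]
  ],
  "grip": [1,1,1,1,1,1,1,1,1,1,1,1]
}}

```text
time: 8.7
ee_pos: [0.5033, -0.323, 0.0893]
tcp_rot: [179.9, -0.1, 177.2]
wrist_force: [-0.5, -0.3, -0.1]
opening: 0.0001
grasp_force: 0.0
```

Run:
```python
from h import *
o=bot.get_obs(); print(o['ee_pos'],o['tcp_rot'],o['opening'])
im,m=snap('wrist','w4.png')
```

```text
[ 0.50334133 -0.32298542  0.08932989] [ 1.79939298e+02 -8.91040690e-02  1.77234535e+02] 0.00012338729802593038
```

View pics/w4.png

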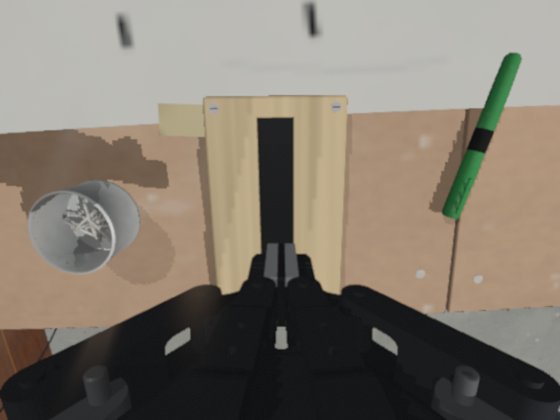

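The grasp missed: the fingers are shut and empty, and the marker still lies at (485,135). The strip's near end is at (275,118). I'll re-measure and retry, going lower and waiting longer for the fingers.

Run:
```python
from h import *
m=bot.camera_model('wrist'); im=cv2.imread('pics/w4.png'); k=masks(im)
g=cv2.morphologyEx(k['green']|k['dark'],cv2.MORPH_OPEN,np.ones((3,3)))
rect(m,g,.007,(430,40,530,230))
print(onz(m,[(258,118),(293,118),(260,215),(294,215)],.012).round(4), onz(m,[(205,97),(346,97)],.012).round(4))
```

```text
centre 0.4557 -0.1623 sides 132.7 16.5 longdir -17.1 bbox [443  54] [520 219]
[[ 0.4313 -0.3371  0.012 ]
 [ 0.4325 -0.3106  0.012 ]
 [ 0.5078 -0.3406  0.012 ]
 [ 0.5091 -0.3127  0.012 ]] [[ 0.4142 -0.3755  0.012 ]
 [ 0.4192 -0.2706  0.012 ]]
```

{"op": "carry_out", "data": {
  "linear": [
    [-0.23,0.8,-0.1],
    [-0.23,0.8,-0.1],
    [-0.23,0.8,-0.1],
    [-0.23,0.8,-0.1],
    [-0.23,0.8,-0.1],
    [-0.23,0.8,-0.1],
    [-0.23,0.8,-0.1],
    [-0.23,0.8,-0.1],
    [-0.23,0.8,-0.1],
    [-0.23,0.8,-0.1],
    [0,0,0],
    [0,0,0]
  ],
  "rotation": [
    [0,0,-0.17],
    [0,0,-0.17],
    [0,0,-0.17],
    [0,0,-0.17],
    [0,0,-0.17],
    [0,0,-0.17],
    [0,0,-0.17],
    [0,0,-0.17],
    [0,0,-0.17],
    [0,0,-0.17],
    [0,0,-0.02],
    [0,0,0]
  ],
  "grip": [0,0,0,0,0,0,0,0,0,0,0,0]
}}

```text
time: 9.95
ee_pos: [0.4578, -0.1629, 0.0706]
tcp_rot: [-180.0, 0.0, 163.6]
wrist_force: [0.2, 0.0, 1.3]
opening: 0.0427
grasp_force: 0.0
```

{"op": "carry_out", "data": {
  "linear": [
    [0,0,-0.8],
    [0,0,-0.8],
    [0,0,-0.8],
    [0,0,-0.7],
    [0,0,0],
    [0,0,0],
    [0,0,0],
    [0,0,0],
    [0,0,0],
    [0,0,0],
    [0,0,0],
    [0,0,0]
  ],
  "rotation": [
    [0,0,0],
    [0,0,0],
    [0,0,0],
    [0,0,0],
    [0,0,0],
    [0,0,0],
    [0,0,0],
    [0,0,0],
    [0,0,0],
    [0,0,0],
    [0,0,0],
    [0,0,0]
  ],
  "grip": [0,0,0,0,0,0.3,0.5,0.6,0.7,0.8,0.8,0.8],
  "grip_force": 30
}}

```text
time: 11.15
ee_pos: [0.4579, -0.1633, 0.0084]
tcp_rot: [-180.0, 0.0, 163.5]
wrist_force: [0.7, 0.3, 0.1]
opening: 0.0085
grasp_force: 0.0
```

Run:
```python
from h import *
im,m=snap('wrist','w5.png'); im2,m2=snap('scene','s5.png')
a=im[60:420,100:460]; b=cv2.resize(im2[130:280,220:370],(360,360))
cv2.imwrite('pics/v5.png',np.hstack([a,b]))
```

```text
(no output)
```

View pics/v5.png

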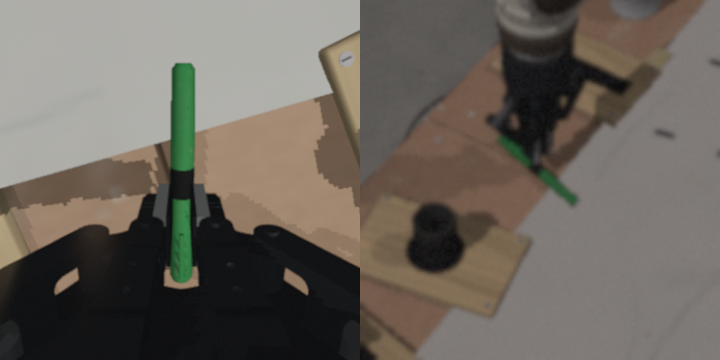

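The marker seems to be between the pads. I'll zoom in before closing further.

Run:
```python
import cv2
im=cv2.imread('pics/w5.png')
cv2.imwrite('pics/v6.png',cv2.resize(cv2.convertScaleAbs(im[215:355,210:360],alpha=2,beta=10),None,fx=4,fy=4,interpolation=cv2.INTER_NEAREST))
```

```text
(no output)
```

View pics/v6.png

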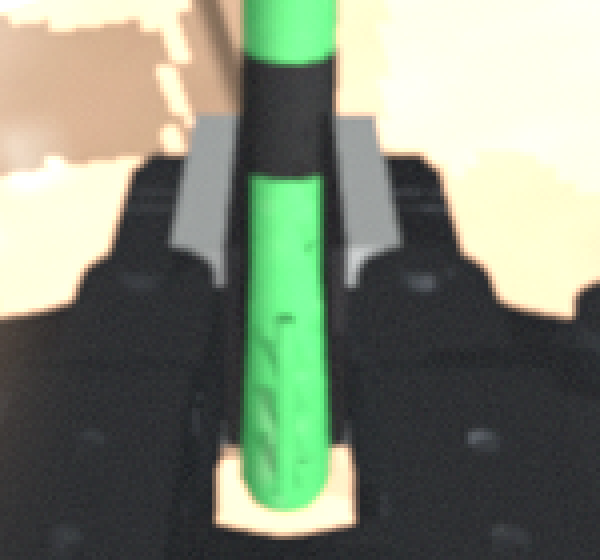

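{"op": "carry_out", "data": {
  "linear": [
    [0,0,0],
    [0,0,0],
    [0,0,0],
    [0,0,0],
    [0,0,0],
    [0,0,0]
  ],
  "rotation": [
    [0,0,0],
    [0,0,0],
    [0,0,0],
    [0,0,0],
    [0,0,0],
    [0,0,0]
  ],
  "grip": [1,1,1,1,1,1],
  "grip_force": 30
}}

```text
time: 11.85
ee_pos: [0.4579, -0.1633, 0.0084]
tcp_rot: [-180.0, -0.0, 163.5]
wrist_force: [0.0, 0.2, 0.5]
opening: -0.0
grasp_force: 0.0
```

Run:
```python
from h import *
o=bot.get_obs(); print(o['ee_pos'],o['opening'],o['grasp_force'])
im,m=snap('wrist','w6.png')
cv2.imwrite('pics/v7.png',cv2.resize(cv2.convertScaleAbs(im[215:355,210:360],alpha=2,beta=10),None,fx=4,fy=4,interpolation=cv2.INTER_NEAREST))
```

```text
[ 0.45787326 -0.16333973  0.0083741 ] -1.7155503798335648e-05 0.0
```

View pics/v7.png

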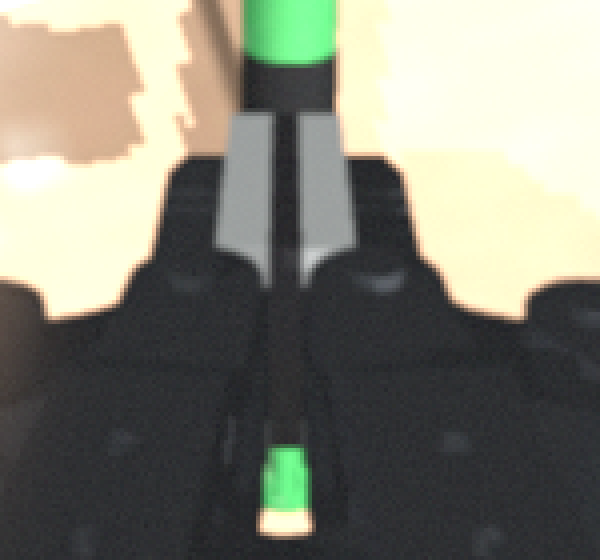

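```bash
python3 - <<'E'
from h import *
o=bot.get_obs(); m=bot.camera_model('wrist'); T=np.linalg.inv(tcpT(o['ee_pos'],o['tcp_rot']))
O,d=ray(m,[(282,243)]); 
o2=T[:3,:3]@O+T[:3,3]; d2=T[:3,:3]@d[0]
for X in(0,.011,.02): print(X,(o2+d2*((X-o2[0])/d2[0])).round(4))
print('cam in tool',o2, 'marker',onz(m,[(282,231)],.014))
E
python3 - <<'E'
import sys; sys.path.insert(0,'.')
from h import *
im,m=snap('side')
cv2.imwrite('pics/v8.png',cv2.resize(cv2.convertScaleAbs(im[130:250,230:350],alpha=1.6,beta=10),None,fx=5,fy=5,interpolation=cv2.INTER_CUBIC))
E
```

```text
0 [ 0.     -0.0002  0.0032]
0.011 [ 0.011  -0.0003 -0.0241]
0.02 [ 0.02   -0.0004 -0.0465]
cam in tool [ 0.0678744  -0.00078822 -0.16524552] marker [[ 0.44770694 -0.16053689  0.014     ]]
```

View pics/v8.png

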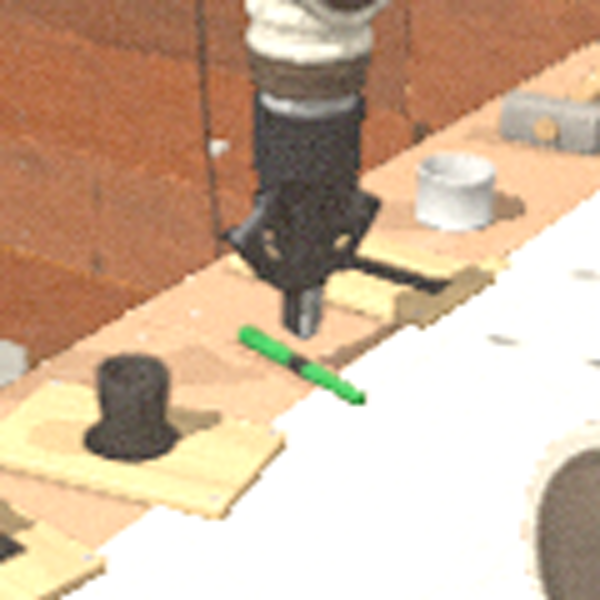

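The side view shows the fingertips at crop (305,335), i.e. (291,197), clearly above the marker even though TCP z reads 8 mm. I'll triangulate the real tip height.

Run:
```python
from h import *
o=bot.get_obs(); p=o['ee_pos']; m=bot.camera_model('side')
for uv in [(291,197),(289.5,198)]:
    O,d=ray(m,[uv]); d=d[0]; t=((p-O)[:2]@d[:2])/(d[:2]@d[:2]); print((O+t*d).round(4),p.round(4))
print('band', onz(m,[(230+297/5,130+362/5)],.012), o['q'])
w=bot.camera_model('wrist'); O1,d1=ray(w,[(282,243)]); O2,d2=ray(m,[(291,197)])
A=np.stack([d1[0],-d2[0]],1); s=np.linalg.lstsq(A,O2-O1,rcond=None)[0]; print(O1+s[0]*d1[0],O2+s[1]*d2[0])
```

```text
[ 0.4543 -0.1656  0.0294] [ 0.4579 -0.1633  0.0084]
[ 0.4587 -0.1628  0.0254] [ 0.4579 -0.1633  0.0084]
band [[ 0.45444763 -0.15626537  0.012     ]] [-1.96328958e+01 -2.74342813e+00 -1.99571150e+01  7.27881145e+01
  4.18373941e-04 -3.16604715e+00]
[ 0.44742627 -0.16051691  0.03212002] [ 0.45038461 -0.15927376  0.03312892]
```

The tips are really at z ≈ 0.028–0.032, so they stand about 22 mm behind the reported TCP. I'll open and descend in small steps, watching the force.

{"op": "carry_out", "data": {
  "linear": [
    [0,0,0],
    [0,0,0],
    [0,0,0],
    [0,0,0],
    [0,0,-0.3],
    [0,0,-0.3],
    [0,0,-0.2],
    [0,0,0],
    [0,0,0]
  ],
  "rotation": [
    [0,0,0],
    [0,0,0],
    [0,0,0],
    [0,0,0],
    [0,0,0],
    [0,0,0],
    [0,0,0],
    [0,0,0],
    [0,0,0]
  ],
  "grip": [0.3,0.3,0.3,0.3,0.3,0.3,0.3,0.3,0.3]
}}

```text
time: 12.85
ee_pos: [0.4577, -0.1633, -0.0078]
tcp_rot: [180.0, -0.0, 163.5]
wrist_force: [0.0, 0.1, -0.8]
opening: 0.0299
grasp_force: 0.0
```

{"op": "carry_out", "data": {
  "linear": [
    [0,0,0],
    [0,0,0],
    [0,0,0],
    [0,0,0],
    [0,0,0],
    [0,0,0]
  ],
  "rotation": [
    [0,0,0],
    [0,0,0],
    [0,0,0],
    [0,0,0],
    [0,0,0],
    [0,0,0]
  ],
  "grip": [0.6,0.7,0.8,0.9,0.9,0.9]
}}

```text
time: 13.45
ee_pos: [0.4579, -0.1634, -0.0076]
tcp_rot: [-180.0, 0.0, 163.5]
wrist_force: [0.9, 0.2, -0.5]
opening: 0.0045
grasp_force: 0.0
```

{"op": "carry_out", "data": {
  "linear": [
    [0,0,0],
    [0,0,0],
    [0,0,0],
    [0,0,0],
    [0,0,-0.2],
    [0,0,-0.2],
    [0,0,-0.15],
    [0,0,0],
    [0,0,0]
  ],
  "rotation": [
    [0,0,0],
    [0,0,0],
    [0,0,0],
    [0,0,0],
    [0,0,0],
    [0,0,0],
    [0,0,0],
    [0,0,0],
    [0,0,0]
  ],
  "grip": [0.4,0.4,0.4,0.4,0.4,0.4,0.4,0.4,0.4]
}}

```text
time: 14.35
ee_pos: [0.4578, -0.1633, -0.0187]
tcp_rot: [180.0, -0.0, 163.5]
wrist_force: [-1.0, 0.3, 1.0]
opening: 0.0254
grasp_force: 0.0
```

{"op": "carry_out", "data": {
  "linear": [
    [0,0,0],
    [0,0,0],
    [0,0,0],
    [0,0,0],
    [0,0,0],
    [0,0,0]
  ],
  "rotation": [
    [0,0,0],
    [0,0,0],
    [0,0,0],
    [0,0,0],
    [0,0,0],
    [0,0,0]
  ],
  "grip": [0.6,0.7,0.8,0.9,0.9,0.9]
}}

```text
time: 14.95
ee_pos: [0.4581, -0.1634, -0.0184]
tcp_rot: [-180.0, 0.0, 163.5]
wrist_force: [-0.2, -0.3, 3.5]
opening: 0.0136
grasp_force: 29.7
```

Gripped: 13.6 mm opening, 30 N. I'll lift it and carry it to the strip.

{"op": "carry_out", "data": {
  "linear": [
    [0,0,0.2],
    [0,0,0.6],
    [0,0,0.8],
    [0,0,0.8],
    [0,0,0.6],
    [0,0,0]
  ],
  "rotation": [
    [0,0,0],
    [0,0,0],
    [0,0,0],
    [0,0,0],
    [0,0,0],
    [0,0,0]
  ],
  "grip": [0.9,0.9,0.9,0.9,0.9,0.9]
}}

```text
time: 15.55
ee_pos: [0.4589, -0.1637, 0.0435]
tcp_rot: [-180.0, 0.2, 163.5]
wrist_force: [-0.2, 0.4, -0.2]
opening: 0.0132
grasp_force: 29.2
```

{"op": "carry_out", "data": {
  "linear": [
    [0.24,-0.815,0],
    [0.24,-0.815,0],
    [0.24,-0.815,0],
    [0.24,-0.815,0],
    [0.24,-0.815,0],
    [0.24,-0.815,0],
    [0.24,-0.815,0],
    [0.24,-0.815,0],
    [0.24,-0.815,0],
    [0.24,-0.815,0],
    [0,0,0],
    [0,0,0]
  ],
  "rotation": [
    [0,0,0.175],
    [0,0,0.175],
    [0,0,0.175],
    [0,0,0.175],
    [0,0,0.175],
    [0,0,0.175],
    [0,0,0.175],
    [0,0,0.175],
    [0,0,0.175],
    [0,0,0.175],
    [0,0,0],
    [0,0,0]
  ],
  "grip": [0.9,0.9,0.9,0.9,0.9,0.9,0.9,0.9,0.9,0.9,0.9,0.9]
}}

```text
time: 16.75
ee_pos: [0.5054, -0.326, 0.0406]
tcp_rot: [179.9, -0.1, 177.5]
wrist_force: [-0.3, -0.5, 0.4]
opening: 0.0135
grasp_force: 29.3
```

Run:
```python
from h import *
o=bot.get_obs(); print(o['ee_pos'],o['tcp_rot'],o['opening'],o['grasp_force'])
im,m=snap('wrist','w9.png')
im2,m2=snap('side'); b=cv2.resize(im2[100:240,240:380],(420,420))
cv2.imwrite('pics/v9.png',np.hstack([im[:,100:460],b]))
```

```text
[ 0.50538356 -0.32601753  0.04055863] [ 1.79947147e+02 -7.25654637e-02  1.77471332e+02] 0.01347759522303911 29.301143288612366
```

View pics/v9.png

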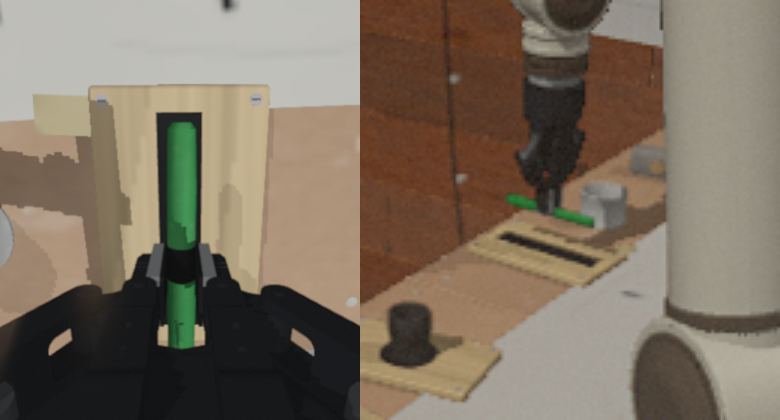

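The marker is held straight over its strip, with its near end at (282,125) and the strip's near end at (278,113). Lower, release and lift.

{"op": "carry_out", "data": {
  "linear": [
    [0.03,-0.03,-0.6],
    [0,0,-0.6],
    [0,0,-0.6],
    [0,0,-0.35],
    [0,0,-0.15],
    [0,0,0],
    [0,0,0]
  ],
  "rotation": [
    [0,0,0],
    [0,0,0],
    [0,0,0],
    [0,0,0],
    [0,0,0],
    [0,0,0],
    [0,0,0]
  ],
  "grip": [0.9,0.9,0.9,0.9,0.9,0.9,0.9]
}}

```text
time: 17.55
ee_pos: [0.5067, -0.3271, -0.0042]
tcp_rot: [-180.0, 0.0, 177.5]
wrist_force: [-0.7, 0.1, -0.1]
opening: 0.0133
grasp_force: 29.3
```

{"op": "carry_out", "data": {
  "linear": [
    [0,0,0],
    [0,0,0],
    [0,0,0],
    [0,0,0.4],
    [0,0,0.8],
    [0,0,1],
    [0,0,1],
    [0,0,1],
    [0,0,1],
    [0,0,1],
    [0,0,1],
    [0,0,0]
  ],
  "rotation": [
    [0,0,0],
    [0,0,0],
    [0,0,0],
    [0,0,0],
    [0,0,0],
    [0,0,0],
    [0,0,0],
    [0,0,0],
    [0,0,0],
    [0,0,0],
    [0,0,0],
    [0,0,0]
  ],
  "grip": [0.5,0.3,0.3,0.3,0.3,0,0,0,0,0,0,0]
}}

```text
time: 18.75
ee_pos: [0.5077, -0.3277, 0.144]
tcp_rot: [-179.8, 0.3, 177.5]
wrist_force: [0.5, -0.7, -0.2]
opening: 0.0428
grasp_force: 0.0
```

{"op": "carry_out", "data": {
  "linear": [
    [0.6,0,0.6],
    [0.6,0,0.6],
    [0.6,0,0.6],
    [0.6,0,0.6],
    [0.6,0,0.6],
    [0.6,0,0.6],
    [0,0,0],
    [0,0,0]
  ],
  "rotation": [
    [0,0,0],
    [0,0,0],
    [0,0,0],
    [0,0,0],
    [0,0,0],
    [0,0,0],
    [0,0,0],
    [0,0,0]
  ],
  "grip": [0,0,0,0,0,0,0,0]
}}

```text
time: 19.55
ee_pos: [0.5783, -0.3269, 0.2109]
tcp_rot: [180.0, -0.0, 177.5]
wrist_force: [0.4, 0.7, -0.1]
opening: 0.0429
grasp_force: 0.0
```

Run:
```python
from h import *
print(bot.get_obs()['ee_pos'])
im,m=snap('wrist','w10.png'); k=masks(im)
hsv=cv2.cvtColor(im,cv2.COLOR_BGR2HSV)
g=cv2.morphologyEx(k['green'],cv2.MORPH_CLOSE,np.ones((25,3)))
c=rect(m,g,.012+.010); x0,y0=c.min(0);x1,y1=c.max(0)
b=(max(x0-25,0),max(y0-25,0),x1+25,y1+25)
s=((im.max(2)<90)|(k['green']>0)).astype(np.uint8)*255
rect(m,s,.012,b)
```

```text
[ 0.57831686 -0.3269469   0.21088344]
centre 0.5042 -0.3276 sides 133.8 16.1 longdir -2.5 bbox [271  51] [285 177]
centre 0.5050 -0.3281 sides 145.5 26.0 longdir -2.1 bbox [266  48] [289 181]
```

The marker is within 1 mm and 0.5° of its strip. On to the offcut and tape boards.

{"op": "carry_out", "data": {
  "linear": [
    [0,1,0],
    [0,1,0],
    [0,1,0],
    [0,1,0],
    [0,1,0],
    [0,1,0],
    [0,1,0],
    [0,1,0],
    [0,1,0],
    [0,1,0],
    [0,1,0],
    [0,1,0]
  ],
  "rotation": [
    [0,0,0],
    [0,0,0],
    [0,0,0],
    [0,0,0],
    [0,0,0],
    [0,0,0],
    [0,0,0],
    [0,0,0],
    [0,0,0],
    [0,0,0],
    [0,0,0],
    [0,0,0]
  ],
  "grip": [-1,-1,-1,-1,-1,-1,-1,-1,-1,-1,-1,-1]
}}

```text
time: 20.8
ee_pos: [0.5781, -0.0853, 0.2114]
tcp_rot: [-180.0, 0.0, 177.6]
wrist_force: [-0.5, -0.7, -0.3]
opening: 0.0856
grasp_force: 0.0
```

{"op": "carry_out", "data": {
  "linear": [
    [0.2,1,0.3],
    [0.2,1,0.3],
    [0.2,1,0.3],
    [0.2,1,0.3],
    [0.2,1,0.3],
    [0.2,1,0.3],
    [0.2,1,0.3],
    [0.2,1,0.3],
    [0.2,1,0.3],
    [0.2,1,0.3],
    [0,1,0],
    [0,1,0]
  ],
  "rotation": [
    [0,0,0],
    [0,0,0],
    [0,0,0],
    [0,0,0],
    [0,0,0],
    [0,0,0],
    [0,0,0],
    [0,0,0],
    [0,0,0],
    [0,0,0],
    [0,0,0],
    [0,0,0]
  ],
  "grip": [-1,-1,-1,-1,-1,-1,-1,-1,-1,-1,-1,-1]
}}

```text
time: 22.0
ee_pos: [0.6181, 0.1547, 0.2715]
tcp_rot: [180.0, 0.0, 177.6]
wrist_force: [0.3, 0.3, -0.4]
opening: 0.0853
grasp_force: 0.0
```

{"op": "carry_out", "data": {
  "linear": [
    [0,0.8,0],
    [0,0.8,0],
    [0,0,0],
    [0,0,0]
  ],
  "rotation": [
    [0,0,0],
    [0,0,0],
    [0,0,0],
    [0,0,0]
  ],
  "grip": [-1,-1,-1,-1]
}}

```text
time: 22.4
ee_pos: [0.6184, 0.1852, 0.2713]
tcp_rot: [-180.0, -0.0, 177.6]
wrist_force: [-0.3, -1.4, -0.4]
opening: 0.0856
grasp_force: 0.0
```

Run:
```python
from h import *
o=bot.get_obs(); print(o['ee_pos'],o['tcp_rot'])
im,m=snap('wrist','w11.png')
```

```text
[0.61836214 0.18522788 0.27132149] [-1.79981989e+02 -4.82847185e-03  1.77568675e+02]
```

View pics/w11.png

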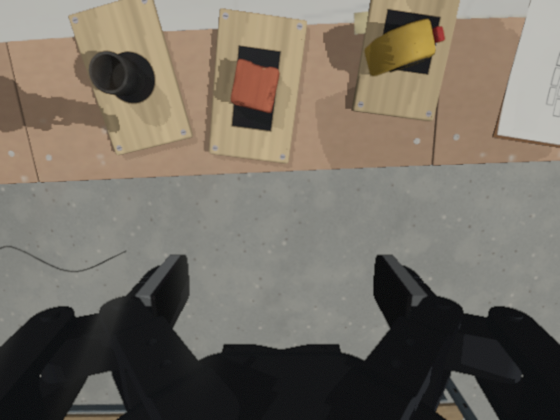

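w11 shows the offcut at (256,86) on the oblong (256,90), the tape at (402,45) crosswise on the square (412,42), and the cup on its disc near (130,78). Measuring these.

Run:
```python
from h import *
m=bot.camera_model('wrist'); im=cv2.imread('pics/w11.png'); k=masks(im); v=im.max(2)
print('offcut top'); rect(m,k['red'],.042,(225,50,290,120))
# oblong by ends via dark mask: hull of dark+red inside box
s=((v<95)|(k['red']>0)).astype(np.uint8)*255
s=cv2.morphologyEx(s,cv2.MORPH_CLOSE,np.ones((3,3)))
print('oblong'); rect(m,s,.012,(225,38,290,138))
print(onz(m,[(240,45),(282,49),(270,132),(231,128)],.012).round(4).tolist())
print('board t',onz(m,[(222,10),(306,17),(292,162),(210,154)],.012).round(4).tolist())
print('sq',onz(m,[(389,9),(440,14),(433,74),(385,70)],.012).round(4).tolist())
print('tape top'); rect(m,k['yellow'],.078,(350,5,450,85))
print('disc'); rect(m,(v<70).astype(np.uint8)*255,.012,(85,35,160,115))
```

```text
offcut top
centre 0.5068 0.1577 sides 53.2 52.3 longdir -15.5 bbox [231  59] [278 112]
oblong
centre 0.5070 0.1541 sides 99.2 57.3 longdir -11.5 bbox [231  46] [279 130]
[[0.4541, 0.14, 0.012], [0.4611, 0.1924, 0.012], [0.5622, 0.172, 0.012], [0.5547, 0.1204, 0.012]]
board t [[0.4135, 0.1208, 0.012], [0.426, 0.2234, 0.012], [0.6035, 0.2, 0.012], [0.5877, 0.0888, 0.012]]
sq [[0.4208, 0.3255, 0.012], [0.4282, 0.3892, 0.012], [0.4978, 0.3854, 0.012], [0.4909, 0.323, 0.012]]
tape top
centre 0.4774 0.3165 sides 73.3 39.2 longdir -74.3 bbox [365  19] [434  74]
disc
centre 0.4836 -0.0154 sides 80.9 61.0 longdir 81.8 bbox [91 52] [153 102]
```

{"op": "carry_out", "data": {
  "linear": [
    [-0.464,-0.115,-0.8],
    [-0.464,-0.115,-0.8],
    [-0.464,-0.115,-0.8],
    [-0.464,-0.115,-0.8],
    [-0.464,-0.115,-0.8],
    [-0.464,-0.115,-0.8],
    [-0.464,-0.115,-0.8],
    [-0.464,-0.115,-0.8],
    [-0.464,-0.115,-0.8],
    [-0.464,-0.115,-0.8],
    [-0.464,-0.115,-0.8],
    [-0.464,-0.115,-0.8]
  ],
  "rotation": [
    [0,0,-0.137],
    [0,0,-0.137],
    [0,0,-0.137],
    [0,0,-0.137],
    [0,0,-0.137],
    [0,0,-0.137],
    [0,0,-0.137],
    [0,0,-0.137],
    [0,0,-0.137],
    [0,0,-0.137],
    [0,0,-0.137],
    [0,0,-0.137]
  ],
  "grip": [-1,-1,-1,-1,-1,-1,-1,-1,-1,-1,-1,-1]
}}

```text
time: 23.65
ee_pos: [0.5068, 0.1565, 0.079]
tcp_rot: [180.0, 0.0, 164.3]
wrist_force: [-0.8, -0.0, 0.3]
opening: 0.0851
grasp_force: 0.0
```

{"op": "carry_out", "data": {
  "linear": [
    [0,0,0],
    [0,0,0]
  ],
  "rotation": [
    [0,0,0],
    [0,0,0]
  ],
  "grip": [-1,-1]
}}

```text
time: 23.85
ee_pos: [0.5074, 0.157, 0.08]
tcp_rot: [180.0, 0.0, 164.4]
wrist_force: [-0.4, 0.3, -0.2]
opening: 0.0855
grasp_force: 0.0
```

Run:
```python
from h import *
o=bot.get_obs(); print(o['ee_pos'],o['tcp_rot'])
im,m=snap('wrist','w12.png'); k=masks(im)
rect(m,k['red'],.042,(120,0,440,330))
```

```text
[0.50742444 0.15698173 0.08001796] [1.79984523e+02 3.24476716e-02 1.64361807e+02]
centre 0.5034 0.1576 sides 56.4 50.2 longdir -15.3 bbox [244 178] [318 256]
```

{"op": "carry_out", "data": {
  "linear": [
    [-0.02,0.03,-0.8],
    [0,0,-0.8],
    [0,0,-0.8],
    [0,0,-0.8],
    [0,0,-0.6],
    [0,0,-0.4],
    [0,0,-0.15],
    [0,0,0],
    [0,0,0]
  ],
  "rotation": [
    [0,0,0],
    [0,0,0],
    [0,0,0],
    [0,0,0],
    [0,0,0],
    [0,0,0],
    [0,0,0],
    [0,0,0],
    [0,0,0]
  ],
  "grip": [-1,-1,-1,-1,-1,-1,-1,-0.6,-0.4]
}}

```text
time: 24.8
ee_pos: [0.5072, 0.1582, -0.0069]
tcp_rot: [180.0, 0.0, 164.4]
wrist_force: [0.7, 0.1, -0.4]
opening: 0.0609
grasp_force: 0.0
```

{"op": "carry_out", "data": {
  "linear": [
    [0,0,0],
    [0,0,0],
    [0,0,0],
    [0,0,0],
    [0,0,0]
  ],
  "rotation": [
    [0,0,0],
    [0,0,0],
    [0,0,0],
    [0,0,0],
    [0,0,0]
  ],
  "grip": [-0.2,-0.1,0,0,0],
  "grip_force": 40
}}

```text
time: 25.3
ee_pos: [0.5073, 0.1583, -0.0066]
tcp_rot: [180.0, 0.1, 164.4]
wrist_force: [-0.2, -0.7, 5.8]
opening: 0.051
grasp_force: 42.8
```

{"op": "carry_out", "data": {
  "linear": [
    [0,0,0.3],
    [0,0,0.9],
    [0,0,1],
    [0,0,0.8],
    [0,0,0],
    [-1,-0.1,0],
    [-1,-0.1,0],
    [-1,-0.1,0],
    [-1,-0.1,0],
    [-1,-0.1,0],
    [-1,-0.1,0],
    [-1,-0.1,0]
  ],
  "rotation": [
    [0,0,0],
    [0,0,0],
    [0,0,0],
    [0,0,0],
    [0,0,0],
    [0,0,0],
    [0,0,0],
    [0,0,0],
    [0,0,0],
    [0,0,0],
    [0,0,0],
    [0,0,0]
  ],
  "grip": [0.1,0.1,0.1,0.1,0.1,0.1,0.1,0.1,0.1,0.1,0.1,0.1]
}}

```text
time: 26.5
ee_pos: [0.3655, 0.1438, 0.0513]
tcp_rot: [-180.0, -0.1, 164.4]
wrist_force: [0.2, 0.6, -0.1]
opening: 0.0513
grasp_force: 42.1
```

{"op": "carry_out", "data": {
  "linear": [
    [-0.8,-0.1,0],
    [-0.7,-0.1,0],
    [0,0,0],
    [0,0,-0.8],
    [0,0,-0.8],
    [0,0,-0.8],
    [0,0,-0.7],
    [0,0,0],
    [0,0,0]
  ],
  "rotation": [
    [0,0,0],
    [0,0,0],
    [0,0,0],
    [0,0,0],
    [0,0,0],
    [0,0,0],
    [0,0,0],
    [0,0,0],
    [0,0,0]
  ],
  "grip": [0.1,0.1,0.1,0.1,0.1,0.1,0.1,0.1,0.1]
}}

```text
time: 27.4
ee_pos: [0.3368, 0.14, -0.0097]
tcp_rot: [-180.0, -0.0, 164.4]
wrist_force: [0.0, 0.1, -1.4]
opening: 0.0511
grasp_force: 42.1
```

{"op": "carry_out", "data": {
  "linear": [
    [0,0,-0.25],
    [0,0,-0.13],
    [0,0,0],
    [0,0,0],
    [0,0,0],
    [0,0,0],
    [0,0,0.3],
    [0,0,0.8],
    [0,0,1],
    [0,0,1],
    [0,0,1],
    [0,0,1]
  ],
  "rotation": [
    [0,0,0],
    [0,0,0],
    [0,0,0],
    [0,0,0],
    [0,0,0],
    [0,0,0],
    [0,0,0],
    [0,0,0],
    [0,0,0],
    [0,0,0],
    [0,0,0],
    [0,0,0]
  ],
  "grip": [0.1,0.1,0.1,-0.3,-0.6,-0.6,-0.6,-0.6,-0.6,-1,-1,-1]
}}

```text
time: 28.6
ee_pos: [0.3367, 0.1401, 0.0862]
tcp_rot: [180.0, 0.0, 164.4]
wrist_force: [0.5, 0.6, 0.4]
opening: 0.0858
grasp_force: 0.0
```

{"op": "carry_out", "data": {
  "linear": [
    [0.9,0.5,1],
    [0.9,0.5,1],
    [0.9,0.5,1],
    [0.9,0.5,1],
    [0.9,0.5,1],
    [0.9,0.5,1],
    [0.9,0.5,1],
    [0.9,0.5,0.4],
    [0.9,0.5,0],
    [0.9,0.5,0],
    [0.9,0.5,0],
    [0.9,0.5,0]
  ],
  "rotation": [
    [0,0,0],
    [0,0,0],
    [0,0,0],
    [0,0,0],
    [0,0,0],
    [0,0,0],
    [0,0,0],
    [0,0,0],
    [0,0,0],
    [0,0,0],
    [0,0,0],
    [0,0,0]
  ],
  "grip": [-1,-1,-1,-1,-1,-1,-1,-1,-1,-1,-1,-1]
}}

```text
time: 29.8
ee_pos: [0.5534, 0.2605, 0.2332]
tcp_rot: [180.0, 0.0, 164.4]
wrist_force: [-0.4, 0.8, 0.6]
opening: 0.0854
grasp_force: 0.0
```

{"op": "carry_out", "data": {
  "linear": [
    [0.3,0,0],
    [0,0,0],
    [0,0,0]
  ],
  "rotation": [
    [0,0,0],
    [0,0,0],
    [0,0,0]
  ],
  "grip": [-1,-1,-1]
}}

```text
time: 30.1
ee_pos: [0.5583, 0.2597, 0.233]
tcp_rot: [-180.0, -0.0, 164.4]
wrist_force: [-0.4, 0.4, -1.3]
opening: 0.0852
grasp_force: 0.0
```

Run:
```python
from h import *
o=bot.get_obs(); print(o['ee_pos'],o['tcp_rot'])
im,m=snap('wrist','w13.png'); k=masks(im); v=im.max(2)
cs,_=cv2.findContours((v<95).astype(np.uint8)*255,cv2.RETR_EXTERNAL,cv2.CHAIN_APPROX_NONE)
for c in cs:
    if cv2.contourArea(c)>400: 
        x,y,w,h=cv2.boundingRect(c); print('dark',x,y,w,h,onz(m,[(x+w/2,y+h/2)],.012)[0].round(3))
cs,_=cv2.findContours(k['yellow'],cv2.RETR_EXTERNAL,cv2.CHAIN_APPROX_NONE)
for c in cs:
    if cv2.contourArea(c)>200: print('yel',cv2.boundingRect(c))
```

```text
[0.55825139 0.25966626 0.23304308] [-1.79991176e+02 -1.07857166e-02  1.64365554e+02]
dark 0 255 560 165 [0.786 0.194 0.012]
dark 18 155 76 52 [ 0.483 -0.02   0.012]
dark 163 119 54 83 [0.506 0.156 0.012]
dark 278 86 35 70 [0.496 0.295 0.012]
dark 299 42 64 43 [0.445 0.351 0.012]
yel (291, 56, 71, 63)
```

Run:
```python
from h import *
m=bot.camera_model('wrist'); im=cv2.imread('pics/w13.png'); k=masks(im); v=im.max(2)
d=(v<95).astype(np.uint8)*255
for t in (80,110): 
    c=rect(m,(v<t).astype(np.uint8)*255,.012,(155,110,225,210))
T=np.linalg.inv(np.array(m['camera_from_world'])); print('cam',T[:3,3])
hsv=cv2.cvtColor(im,cv2.COLOR_BGR2HSV)
for lo in((18,140,60),(16,110,30),(18,140,110)):
  y=cv2.inRange(hsv,lo,(34,255,255))
  for z in(.078,.045): rect(m,y,z,(270,35,380,140))
print('red'); rect(m,k['red'],.05,(270,30,380,150))
# coarse char map
s=''
hh={}
for r in range(40,160,4):
    for c in range(262,392,3):
        h,S,V=hsv[r,c]; s+= 'Y' if S>140 and 17<h<34 and V>60 else 'R' if (h<10 or h>172) and S>130 and V>40 else '#' if V<80 else '.'
    s+='\n'
print(s)
```

```text
centre 0.5071 0.1557 sides 97.8 51.8 longdir -9.8 bbox [163 120] [216 201]
centre 0.5073 0.1558 sides 98.9 53.3 longdir -9.8 bbox [162 119] [217 201]
cam [0.49256504 0.27720607 0.39851665]
centre 0.4729 0.3279 sides 66.2 37.7 longdir -73.8 bbox [291  56] [361 118]
centre 0.4709 0.3332 sides 73.0 41.6 longdir -73.8 bbox [291  56] [361 118]
centre 0.4730 0.3277 sides 67.4 38.7 longdir -73.5 bbox [290  55] [362 119]
centre 0.4710 0.3329 sides 74.3 42.7 longdir -73.5 bbox [290  55] [362 119]
centre 0.4717 0.3330 sides 55.4 36.5 longdir -75.1 bbox [303  56] [361 116]
centre 0.4696 0.3387 sides 61.1 40.2 longdir -75.1 bbox [303  56] [361 116]
red
centre 0.4602 0.3694 sides 17.2 13.0 longdir 10.7 bbox [350  58] [365  76]
............................................
............................######..........
................##################..........
..............####################..........
..............#############YY#####..........
...............#########YYYYYY#RRR..........
...............#######YYYYYYY.RRRR..........
...............#####YYYYYYYYYYRRRRR.........
...............#
[... 273 characters left out ...]
YYYYYYYYYYY####..........
...........YYYYYYYYYYYYYYYYY######..........
...........YYYYYYYYYYYYYY.####..............
............YYYYYYYYYYY#....................
.............YYYYYYYY#......................
..............YYYY..........................
............................................
............................................
............................................
............................................
............................................
............................................
............................................
............................................
............................................
............................................
```

Oblong: centre (0.507,0.156), −9.8°. Tape: case centre about (0.4705,0.335), axis 106°. Moving above the tape.

{"op": "carry_out", "data": {
  "linear": [
    [-0.365,0.314,-0.5],
    [-0.365,0.314,-0.5],
    [-0.365,0.314,-0.5],
    [-0.365,0.314,-0.5],
    [-0.365,0.314,-0.5],
    [-0.365,0.314,-0.5],
    [-0.365,0.314,-0.5],
    [-0.365,0.314,-0.5],
    [-0.365,0.314,-0.5],
    [-0.365,0.314,-0.5],
    [-0.365,0.314,-0.5],
    [-0.365,0.314,-0.5]
  ],
  "rotation": [
    [0,0,-0.606],
    [0,0,-0.606],
    [0,0,-0.606],
    [0,0,-0.606],
    [0,0,-0.606],
    [0,0,-0.606],
    [0,0,-0.606],
    [0,0,-0.606],
    [0,0,-0.606],
    [0,0,-0.606],
    [0,0,-0.606],
    [0,0,-0.606]
  ],
  "grip": [-1,-1,-1,-1,-1,-1,-1,-1,-1,-1,-1,-1]
}}

```text
time: 31.35
ee_pos: [0.4703, 0.3353, 0.1131]
tcp_rot: [180.0, -0.0, 106.0]
wrist_force: [0.2, 0.7, 0.3]
opening: 0.0856
grasp_force: 0.0
```

{"op": "carry_out", "data": {
  "linear": [
    [0,0,0],
    [0,0,0],
    [0,0,0]
  ],
  "rotation": [
    [0,0,0],
    [0,0,0],
    [0,0,0]
  ],
  "grip": [-1,-1,-1]
}}

```text
time: 31.65
ee_pos: [0.4715, 0.3352, 0.1138]
tcp_rot: [179.9, -0.0, 106.3]
wrist_force: [0.3, 1.0, -0.2]
opening: 0.0858
grasp_force: 0.0
```

Run:
```python
from h import *
o=bot.get_obs(); print(o['ee_pos'],o['tcp_rot'],o['q'])
im,m=snap('wrist','w14.png'); k=masks(im)
Ti=np.linalg.inv(tcpT(o['ee_pos'],o['tcp_rot']))
for z in(.078,.05):
    c=rect(m,k['yellow'],z)
    P=onz(m,c,z); Q=P@Ti[:3,:3].T+Ti[:3,3]; print('tool y range',Q[:,1].min(),Q[:,1].max(),'x',Q[:,0].min(),Q[:,0].max())
```

```text
[0.47152349 0.33522096 0.11379379] [ 1.79924487e+02 -1.91230174e-02  1.06294089e+02] [ 3.54137721e+01  7.93160020e+00  2.83970332e+00  8.48304920e+01
 -6.66562907e-03  1.09119691e+02]
centre 0.4675 0.3473 sides 73.7 37.0 longdir -73.7 bbox [255 150] [309 256]
tool y range -0.01907605930273948 0.01796738761290706 x -0.02414206078413461 0.049609773022449594
centre 0.4697 0.3401 sides 84.0 42.2 longdir -73.7 bbox [255 150] [309 256]
tool y range -0.021579528487099764 0.02062306112909873 x -0.03681376245787735 0.04720969201894326
```

Run:
```python
from h import *
im=cv2.imread('pics/w14.png'); hsv=cv2.cvtColor(im,cv2.COLOR_BGR2HSV)
s=''
for r in range(120,270,3):
    s+='%3d '%r
    for c in range(236,330,2):
        h,S,V=hsv[r,c]; s+= 'Y' if S>140 and 17<h<34 and V>60 else 'R' if (h<10 or h>172) and S>130 and V>40 else '#' if V<80 else 'o' if V>150 and S<60 else '.'
    s+='\n'
print(s)
```

```text
120 ...............................................
123 ...............................................
126 ...............................................
129 .........###...................................
132 ........#######................................
135 ........##########.............................
138 .......###############.........................
141 .......##################......................
144 ......######################...................
147 .....#############..........###................
150 .....#############YYYYY...YYY#####.............
153 ....##############YYYYYYYYYYY########..........
156 ...##############YYYYYYYYYYYY###########.......
159 ...###############YYYYYYYYYYY##############....
162 ..############YYYYRRRRRRRRRRRYYYY############..
165 .###########YYYYYYRRRRRRRRRRRYYYYYY#########...
168 .###########YYYYYYRRRRRRRRRRRYYYYYY########....
171 ###########YYYYYYYRRRRRRRRRRRYYYYYYY#######....
174 ###########YYYYYYYRRRRRRRRRRRYYYYYYY######.....
177 ###########YYYYYYYRRRRRRRRRRRYYYYYYY#####......
180 ###########YYYYYYY#..RRRRRR.YYYYYYYY####.......
183 ####
[... 799 characters left out ...]
YYYYYYYYYYYYYY..........
231 ......#..#YYYYYYYYYYYYYYYYYYYYYYYYYYY..........
234 .........#YYYYYYYYYYYYYYYYYYYYYYYYYYY..........
237 .........#YYYYYYYYYYYYYYYYYYYYYYYYYYY..........
240 ...........YYYYYYYYYYYYYYYYYYYYYYYYY...........
243 ...........YYYYYYYYYYYYYYYYYYYYYYYYY...........
246 ...........YYYYYYYYYYYYYYYYYYYYYYYYY...........
249 ...........YYYYYYYYYYYYYYYYYYYYYYYY............
252 ...........#YYYYYYYYYYYYYYYYYYYYYY.............
255 ............#YYYYYYYYYYYYYYYYYYYYY.............
258 ..................#............................
261 ...............................................
264 ...............................................
267 ...............................................
```

Run:
```python
import cv2
im=cv2.imread('pics/w14.png')
cv2.imwrite('pics/v14.png',cv2.resize(cv2.convertScaleAbs(im[100:280,190:370],alpha=1.4),None,fx=3.3,fy=3.3,interpolation=cv2.INTER_CUBIC))
```

```text
(no output)
```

View pics/v14.png

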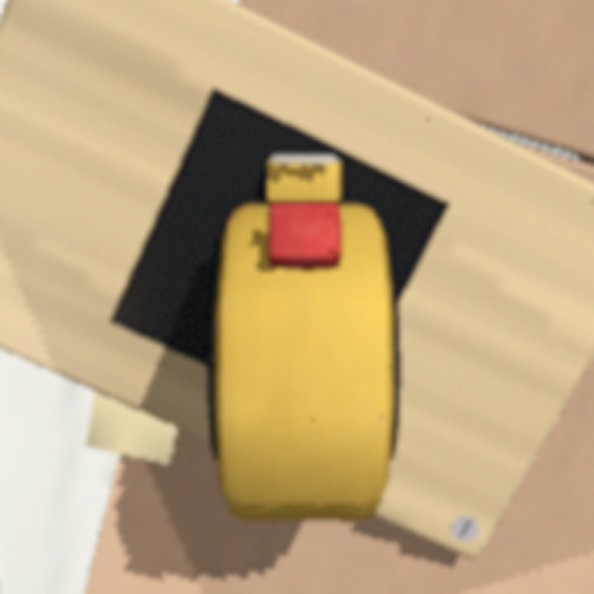

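The tape is centred between the fingers, with its hook tip at (282,146) and case front at row 161. Three corners of the square show at (255,127), (325,162) and (224,197).

Run:
```python
from h import *
o=bot.get_obs(); m=bot.camera_model('wrist'); Ti=np.linalg.inv(tcpT(o['ee_pos'],o['tcp_rot']))
for n,uv,z in [('hook',(282,146.5),.014),('hook',(282,146.5),.02),('front',(282,161.5),.014),('front',(282,161.5),.03)]:
    P=onz(m,[uv],z); print(n,z,(P@Ti[:3,:3].T+Ti[:3,3])[0].round(4))
C=onz(m,[(255.2,127.3),(325.5,162.1),(224.2,197)],.012)[:,:2]; print(C.round(4), (C[1]+C[2])/2)
e1=C[1]-C[0];e2=C[2]-C[0];print(np.linalg.norm(e1),np.linalg.norm(e2),np.degrees(np.arctan2(e1[1],e1[0])),np.degrees(np.arctan2(e2[1],e2[0])))
```

```text
hook 0.014 [ 0.047  -0.0004  0.0997]
hook 0.02 [ 0.0475 -0.0004  0.0937]
front 0.014 [ 0.0344 -0.0004  0.0997]
front 0.03 [ 0.0364 -0.0004  0.0837]
[[0.4322 0.3892]
 [0.4979 0.378 ]
 [0.4214 0.3235]] [0.45962842 0.35077706]
0.0666098334325613 0.06652788148557931 -9.635455625000933 -99.40134625706989
```

Tape origin is at tool x ≈ +5 mm. Square: centre (0.4596,0.3508), −9.5°. Descending to grip.

{"op": "carry_out", "data": {
  "linear": [
    [0,0,-0.8],
    [0,0,-0.8],
    [0,0,-0.8],
    [0,0,-0.8],
    [0,0,-0.8],
    [0,0,-0.8],
    [0,0,-0.5],
    [0,0,-0.15],
    [0,0,0],
    [0,0,0]
  ],
  "rotation": [
    [0,0,0],
    [0,0,0],
    [0,0,0],
    [0,0,0],
    [0,0,0],
    [0,0,0],
    [0,0,0],
    [0,0,0],
    [0,0,0],
    [0,0,0]
  ],
  "grip": [-1,-1,-1,-1,-1,-1,-1,-1,-0.5,-0.3]
}}

```text
time: 32.7
ee_pos: [0.4716, 0.3357, 0.0047]
tcp_rot: [179.9, -0.0, 106.2]
wrist_force: [-0.3, -0.8, -0.9]
opening: 0.0591
grasp_force: 0.0
```

{"op": "carry_out", "data": {
  "linear": [
    [0,0,0],
    [0,0,0],
    [0,0,0],
    [0,0,0],
    [0,0,0],
    [0,0,0]
  ],
  "rotation": [
    [0,0,0],
    [0,0,0],
    [0,0,0],
    [0,0,0],
    [0,0,0],
    [0,0,0]
  ],
  "grip": [0,0.15,0.3,0.3,0.3,0.3],
  "grip_force": 50
}}

```text
time: 33.3
ee_pos: [0.4716, 0.3358, 0.0047]
tcp_rot: [179.9, -0.0, 106.2]
wrist_force: [0.0, -0.6, 6.4]
opening: 0.0373
grasp_force: 51.1
```

{"op": "carry_out", "data": {
  "linear": [
    [0,0,0.3],
    [0,0,0.8],
    [0,0,1],
    [0,0,1],
    [0,0,0.9],
    [0,0,0]
  ],
  "rotation": [
    [0,0,0],
    [0,0,0],
    [0,0,0],
    [0,0,0],
    [0,0,0],
    [0,0,0]
  ],
  "grip": [0.3,0.3,0.3,0.3,0.3,0.3]
}}

```text
time: 33.9
ee_pos: [0.4719, 0.336, 0.086]
tcp_rot: [179.8, -0.1, 106.2]
wrist_force: [-0.1, 0.0, -3.6]
opening: 0.0372
grasp_force: 50.8
```

{"op": "carry_out", "data": {
  "linear": [
    [0.17,-0.754,0],
    [0.17,-0.754,0],
    [0.17,-0.754,0],
    [0.17,-0.754,0],
    [0.17,-0.754,0],
    [0.17,-0.754,0],
    [0.17,-0.754,0],
    [0.17,-0.754,0],
    [0.17,-0.754,0],
    [0.17,-0.754,0],
    [0.17,-0.754,0],
    [0.17,-0.754,0]
  ],
  "rotation": [
    [0,0,0.667],
    [0,0,0.667],
    [0,0,0.667],
    [0,0,0.667],
    [0,0,0.667],
    [0,0,0.667],
    [0,0,0.667],
    [0,0,0.667],
    [0,0,0.667],
    [0,0,0.667],
    [0,0,0.667],
    [0,0,0.667]
  ],
  "grip": [0.3,0.3,0.3,0.3,0.3,0.3,0.3,0.3,0.3,0.3,0.3,0.3]
}}

```text
time: 35.1
ee_pos: [0.5113, 0.1537, 0.0822]
tcp_rot: [-179.9, -0.1, 170.5]
wrist_force: [-0.4, -0.7, -4.5]
opening: 0.0376
grasp_force: 50.7
```

{"op": "carry_out", "data": {
  "linear": [
    [0,0,0],
    [0,0,0],
    [0,0,0]
  ],
  "rotation": [
    [0,0,0],
    [0,0,0],
    [0,0,0]
  ],
  "grip": [0.3,0.3,0.3]
}}

```text
time: 35.4
ee_pos: [0.5115, 0.1548, 0.0831]
tcp_rot: [-180.0, -0.1, 170.2]
wrist_force: [0.1, -0.1, -3.9]
opening: 0.0372
grasp_force: 51.0
```

{"op": "carry_out", "data": {
  "linear": [
    [0.04,0,-0.8],
    [0,0,-0.8],
    [0,0,-0.8],
    [0,0,-0.8],
    [0,0,-0.4],
    [0,0,-0.2],
    [0,0,-0.05],
    [0,0,0],
    [0,0,0]
  ],
  "rotation": [
    [0,0,0],
    [0,0,0],
    [0,0,0],
    [0,0,0],
    [0,0,0],
    [0,0,0],
    [0,0,0],
    [0,0,0],
    [0,0,0]
  ],
  "grip": [0.3,0.3,0.3,0.3,0.3,0.3,0.3,0.3,0.3]
}}

```text
time: 36.3
ee_pos: [0.5132, 0.1546, 0.0075]
tcp_rot: [180.0, 0.1, 170.2]
wrist_force: [1.3, 0.1, -4.5]
opening: 0.0375
grasp_force: 51.0
```

{"op": "carry_out", "data": {
  "linear": [
    [-0.04,0.01,-0.1],
    [0,0,0],
    [0,0,0],
    [0,0,0],
    [0,0,0],
    [0,0,0],
    [0,0,0]
  ],
  "rotation": [
    [0,0,0],
    [0,0,0],
    [0,0,0],
    [0,0,0],
    [0,0,0],
    [0,0,0],
    [0,0,0]
  ],
  "grip": [0.3,0.3,0.1,-0.1,-0.4,-0.6,-0.6]
}}

```text
time: 37.0
ee_pos: [0.512, 0.1547, 0.005]
tcp_rot: [180.0, 0.0, 170.2]
wrist_force: [0.2, 0.3, 0.7]
opening: 0.0681
grasp_force: 0.0
```

{"op": "carry_out", "data": {
  "linear": [
    [0,0,0.3],
    [0,0,0.8],
    [0,0,1],
    [0,0,1],
    [0,0,1],
    [0,0,1],
    [0.8,0,1],
    [0.8,0,1],
    [0.8,0,1],
    [0.8,0,1],
    [0.8,0,0],
    [0,0,0]
  ],
  "rotation": [
    [0,0,0],
    [0,0,0],
    [0,0,0],
    [0,0,0],
    [0,0,0],
    [0,0,0],
    [0,0,0],
    [0,0,0],
    [0,0,0],
    [0,0,0],
    [0,0,0],
    [0,0,0]
  ],
  "grip": [-0.6,-0.6,-0.8,-1,-1,-1,-1,-1,-1,-1,-1,-1]
}}

```text
time: 38.2
ee_pos: [0.5933, 0.1546, 0.187]
tcp_rot: [180.0, 0.0, 170.2]
wrist_force: [-0.2, -0.7, -0.5]
opening: 0.0853
grasp_force: 0.0
```

Run:
```python
from h import *
o=bot.get_obs(); print(o['ee_pos'],o['tcp_rot'])
im,m=snap('wrist','w15.png'); k=masks(im); v=im.max(2); hsv=cv2.cvtColor(im,cv2.COLOR_BGR2HSV)
print(np.linalg.inv(np.array(m['camera_from_world']))[:3,3])
rect(m,k['yellow'],.04)
cs,_=cv2.findContours((v<95).astype(np.uint8)*255,cv2.RETR_EXTERNAL,cv2.CHAIN_APPROX_NONE)
for c in cs:
    if cv2.contourArea(c)>200: print(cv2.boundingRect(c))
s=''
for r in range(40,240,4):
    s+='%3d '%r
    for c in range(190,380,3):
        h,S,V=hsv[r,c]; s+= 'Y' if S>140 and 17<h<34 and V>60 else 'R' if (h<10 or h>172) and S>130 and V>40 else '#' if V<80 else '.'
    s+='\n'
print(s)
```

```text
[0.5932722  0.15460731 0.18696203] [1.79987231e+02 4.07341564e-02 1.70208657e+02]
[0.52607939 0.16548256 0.35218882]
centre 0.5090 0.1529 sides 79.3 42.6 longdir -9.5 bbox [243  62] [287 148]
(0, 255, 560, 165)
(63, 81, 84, 62)
(242, 55, 53, 99)
(381, 20, 17, 95)
(417, 0, 72, 59)
 40 ................................................................
 44 ................................................................
 48 ................................................................
 52 ................................................................
 56 ..................#################.............................
 60 ..................#####......######.............................
 64 ..................####RRRRRR.######.............................
 68 ..................####RRRRRR..#####.............................
 72 ..................#YYY.RRRRR.YYY###.............................
 76 ..................#YYYY.....YYYYY##.............................
 80 ..................#YYYYYYYYYYYYYY##.............................
 84 ..................YYYYYYYYYYYYYYY##.....................
[... 1930 characters left out ...]
..........
200 ................................................................
204 ................................................................
208 ................................................................
212 ................................................................
216 ................................................................
220 ................................................................
224 ................................................................
228 ................................................................
232 ................................................................
236 ................................................................
```

Run:
```python
from h import *
m=bot.camera_model('wrist'); im=cv2.imread('pics/w15.png'); k=masks(im); hsv=cv2.cvtColor(im,cv2.COLOR_BGR2HSV)
print(hsv[50:72,267,:].tolist())
s=((hsv[...,2]<90)|(k['yellow']>0)|(k['red']>0)).astype(np.uint8)*255
s=cv2.morphologyEx(s,cv2.MORPH_CLOSE,np.ones((9,9)))
rect(m,s,.012,(225,40,310,170))
c=rect(m,k['yellow'],.075,(225,78,310,145))
```

```text
[[19, 71, 184], [19, 71, 184], [19, 71, 184], [19, 72, 181], [19, 76, 158], [19, 76, 91], [90, 7, 37], [105, 13, 38], [30, 10, 75], [13, 23, 135], [6, 50, 157], [2, 122, 151], [1, 171, 149], [1, 169, 151], [1, 164, 154], [1, 159, 157], [1, 157, 159], [1, 161, 160], [1, 166, 160], [1, 168, 161], [1, 166, 163], [1, 161, 158]]
centre 0.5059 0.1548 sides 98.3 54.8 longdir -9.9 bbox [242  55] [294 153]
centre 0.5140 0.1535 sides 54.4 37.9 longdir -9.8 bbox [243  78] [287 144]
```

{"op": "carry_out", "data": {
  "linear": [
    [-0.8,0,-0.5],
    [-0.8,0,-0.5],
    [-0.8,0,-0.5],
    [-0.8,0,-0.5],
    [-0.8,0,-0.5],
    [0,0,-0.5],
    [0,0,0],
    [0,0,0]
  ],
  "rotation": [
    [0,0,0],
    [0,0,0],
    [0,0,0],
    [0,0,0],
    [0,0,0],
    [0,0,0],
    [0,0,0],
    [0,0,0]
  ],
  "grip": [-1,-1,-1,-1,-1,-1,-1,-1]
}}

```text
time: 39.05
ee_pos: [0.5121, 0.1546, 0.1268]
tcp_rot: [-180.0, 0.0, 170.2]
wrist_force: [-0.7, -0.9, 0.7]
opening: 0.0854
grasp_force: 0.0
```

Run:
```python
from h import *
o=bot.get_obs(); print(o['ee_pos'],o['tcp_rot'])
im,m=snap('wrist','w16.png'); hsv=cv2.cvtColor(im,cv2.COLOR_BGR2HSV); k=masks(im)
c=rect(m,k['yellow'],.075); cx=int(c[:,0].mean()); y0=c[:,1].min()
for r in range(y0-30,y0+22): print(r,hsv[r,cx].tolist(),end=' ')
Ti=np.linalg.inv(tcpT(o['ee_pos'],o['tcp_rot'])); np.save('Ti.npy',Ti)
for r in range(y0-30,y0+22,4):
    P=onz(m,[(cx,r)],.012); print(r,(P@Ti[:3,:3].T+Ti[:3,3])[0,:2].round(4))
```

```text
[0.51211326 0.15464375 0.1268342 ] [-1.79998179e+02  2.21619360e-03  1.70234769e+02]
centre 0.4994 0.1561 sides 76.0 37.7 longdir -9.8 bbox [255 148] [307 250]
118 [20, 72, 181] 119 [20, 72, 180] 120 [20, 72, 180] 121 [20, 71, 180] 122 [20, 72, 180] 123 [19, 72, 180] 124 [19, 72, 180] 125 [19, 72, 180] 126 [20, 71, 180] 127 [20, 71, 179] 128 [20, 71, 179] 129 [20, 72, 180] 130 [20, 71, 180] 131 [20, 71, 179] 132 [20, 70, 179] 133 [20, 72, 180] 134 [20, 71, 179] 135 [20, 72, 180] 136 [20, 73, 179] 137 [20, 74, 169] 138 [20, 77, 133] 139 [19, 70, 69] 140 [105, 16, 31] 141 [90, 8, 31] 142 [120, 16, 32] 143 [120, 17, 30] 144 [105, 16, 31] 145 [24, 20, 64] 146 [21, 28, 119] 147 [21, 45, 153] 148 [21, 92, 170] 149 [22, 138, 179] 150 [22, 152, 174] 151 [22, 153, 168] 152 [22, 151, 174] 153 [22, 149, 181] 154 [22, 149, 183] 155 [22, 148, 183] 156 [22, 149, 183] 157 [22, 150, 179] 158 [22, 153, 167] 159 [17, 158, 147] 160 [5, 168, 141] 161 [1, 170, 144] 162 [1, 169, 145] 163 [1, 168, 146] 164 [1, 168, 147] 165 [1, 166, 149] 166 [1, 163, 152] 167 [1, 162, 153] 168 [1, 161, 155] 169 [1, 165, 156] 118 [ 0.0717 -0.0006]
122 [ 0.0683 -0.0006]
126 [ 0.0649 -0.0006]
130 [ 0.0615 -0.0006]
134 [ 0.0581 -0.0006]
138 [ 0.0546 -0.0006]
142 [ 0.0511 -0.0006]
146 [ 0.0476 -0.0006]
150 [ 0.0441 -0.0006]
154 [ 0.0406 -0.0006]
158 [ 0.037  -0.0006]
162 [ 0.0334 -0.0006]
166 [ 0.0298 -0.0006]
```

The tape is within about 2 mm and 0.3° of its outline. Back for the offcut.

{"op": "carry_out", "data": {
  "linear": [
    [-0.8,-0.07,0],
    [-0.8,-0.07,0],
    [-0.8,-0.07,0],
    [-0.8,-0.07,0],
    [-0.8,-0.07,0],
    [-0.8,-0.07,0],
    [-0.8,-0.07,0],
    [-0.8,-0.07,0],
    [-0.8,-0.07,-0.3],
    [-0.8,-0.07,-0.5],
    [-0.4,0,-0.5],
    [0,0,0]
  ],
  "rotation": [
    [0,0,-0.073],
    [0,0,-0.073],
    [0,0,-0.073],
    [0,0,-0.073],
    [0,0,-0.073],
    [0,0,-0.073],
    [0,0,-0.073],
    [0,0,-0.073],
    [0,0,-0.073],
    [0,0,-0.073],
    [0,0,0],
    [0,0,0]
  ],
  "grip": [-1,-1,-1,-1,-1,-1,-1,-1,-1,-1,-1,-1]
}}

```text
time: 40.3
ee_pos: [0.3434, 0.1406, 0.1005]
tcp_rot: [-180.0, -0.0, 164.4]
wrist_force: [-0.6, 0.9, -0.8]
opening: 0.0855
grasp_force: 0.0
```

{"op": "carry_out", "data": {
  "linear": [
    [0,0,0],
    [0,0,0]
  ],
  "rotation": [
    [0,0,0],
    [0,0,0]
  ],
  "grip": [-1,-1]
}}

```text
time: 40.5
ee_pos: [0.3448, 0.1408, 0.1015]
tcp_rot: [180.0, 0.0, 164.4]
wrist_force: [-0.6, 0.8, 0.7]
opening: 0.0854
grasp_force: 0.0
```

Run:
```python
from h import *
o=bot.get_obs(); print(o['ee_pos'],o['tcp_rot'])
im,m=snap('wrist','w17.png'); k=masks(im); Ti=np.linalg.inv(tcpT(o['ee_pos'],o['tcp_rot']))
c=rect(m,k['red'],.03)
for z in (.03,0):
    P=onz(m,c,z); Q=P@Ti[:3,:3].T+Ti[:3,3]; print('tool',z,Q[:,:2].min(0).round(4),Q[:,:2].max(0).round(4))
```

```text
[0.34477068 0.14084048 0.10153585] [1.79968418e+02 4.52584482e-02 1.64388153e+02]
centre 0.3337 0.1400 sides 51.8 49.5 longdir -15.6 bbox [245 165] [308 229]
tool 0.03 [-0.0154 -0.0285] [0.0364 0.021 ]
tool 0 [-0.026  -0.0321] [0.0324 0.0237]
```

{"op": "carry_out", "data": {
  "linear": [
    [-0.43,0,-0.5],
    [0,0,-0.8],
    [0,0,-0.8],
    [0,0,-0.8],
    [0,0,-0.8],
    [0,0,-0.8],
    [0,0,-0.7],
    [0,0,-0.5],
    [0,0,-0.2],
    [0,0,-0.05],
    [0,0,0],
    [0,0,0]
  ],
  "rotation": [
    [0,0,0],
    [0,0,0],
    [0,0,0],
    [0,0,0],
    [0,0,0],
    [0,0,0],
    [0,0,0],
    [0,0,0],
    [0,0,0],
    [0,0,0],
    [0,0,0],
    [0,0,0]
  ],
  "grip": [-1,-1,-1,-1,-1,-1,-1,-1,-1,-1,-0.6,-0.4]
}}

```text
time: 41.75
ee_pos: [0.3357, 0.1408, -0.0176]
tcp_rot: [180.0, 0.0, 164.4]
wrist_force: [-0.5, 0.1, -0.2]
opening: 0.06
grasp_force: 0.0
```

{"op": "carry_out", "data": {
  "linear": [
    [0,0,0],
    [0,0,0],
    [0,0,0],
    [0,0,0],
    [0,0,0]
  ],
  "rotation": [
    [0,0,0],
    [0,0,0],
    [0,0,0],
    [0,0,0],
    [0,0,0]
  ],
  "grip": [-0.2,-0.1,0,0,0],
  "grip_force": 40
}}

```text
time: 42.25
ee_pos: [0.3358, 0.1409, -0.0175]
tcp_rot: [180.0, 0.1, 164.4]
wrist_force: [-1.2, -0.4, 5.0]
opening: 0.051
grasp_force: 42.3
```

{"op": "carry_out", "data": {
  "linear": [
    [0,0,0.3],
    [0,0,0.8],
    [0,0,1],
    [0,0,1],
    [0,0,1],
    [0,0,0]
  ],
  "rotation": [
    [0,0,0],
    [0,0,0],
    [0,0,0],
    [0,0,0],
    [0,0,0],
    [0,0,0]
  ],
  "grip": [0.1,0.1,0.1,0.1,0.1,0.1]
}}

```text
time: 42.85
ee_pos: [0.3365, 0.1412, 0.0662]
tcp_rot: [179.9, 0.2, 164.4]
wrist_force: [0.7, -0.2, -1.2]
opening: 0.0513
grasp_force: 42.1
```

{"op": "carry_out", "data": {
  "linear": [
    [0.516,0.875,0],
    [0.516,0.875,0],
    [0.516,0.875,0],
    [0.516,0.875,0],
    [0.516,0.875,0],
    [0.516,0.875,0],
    [0.516,0.875,0],
    [0.516,0.875,0],
    [0.516,0.875,0],
    [0.516,0.875,0],
    [0.516,0.875,0],
    [0.516,0.875,0]
  ],
  "rotation": [
    [0,0,0.0625],
    [0,0,0.0625],
    [0,0,0.0625],
    [0,0,0.0625],
    [0,0,0.0625],
    [0,0,0.0625],
    [0,0,0.0625],
    [0,0,0.0625],
    [0,0,0.0625],
    [0,0,0.0625],
    [0,0,0.0625],
    [0,0,0.0625]
  ],
  "grip": [0.1,0.1,0.1,0.1,0.1,0.1,0.1,0.1,0.1,0.1,0.1,0.1]
}}

```text
time: 44.05
ee_pos: [0.4591, 0.3511, 0.0624]
tcp_rot: [-179.9, -0.1, 170.4]
wrist_force: [-0.9, -0.5, -0.7]
opening: 0.0513
grasp_force: 42.1
```

{"op": "carry_out", "data": {
  "linear": [
    [0,0,0],
    [0,0,0],
    [0,0,0]
  ],
  "rotation": [
    [0,0,0],
    [0,0,0],
    [0,0,0]
  ],
  "grip": [0.1,0.1,0.1]
}}

```text
time: 44.35
ee_pos: [0.4586, 0.35, 0.0632]
tcp_rot: [-179.9, -0.0, 170.4]
wrist_force: [-0.1, -0.7, -0.0]
opening: 0.0512
grasp_force: 42.2
```

Run:
```python
from h import *
o=bot.get_obs(); print(o['ee_pos'],o['tcp_rot'],o['grasp_force'])
im,m=snap('wrist','w18.png'); hsv=cv2.cvtColor(im,cv2.COLOR_BGR2HSV)
s=''
for r in range(90,270,4):
    s+='%3d '%r
    for c in range(200,370,3):
        h,S,V=hsv[r,c]; s+= 'R' if (h<10 or h>172) and S>110 and V>40 else '#' if V<70 else '.'
    s+='\n'
print(s)
```

```text
[0.45860632 0.34995137 0.06321664] [-1.79946342e+02 -4.47022550e-02  1.70376913e+02] 42.214146852493286
 90 .........................................................
 94 .........................................................
 98 .........................................................
102 .........................................................
106 .........................................................
110 .........................................................
114 .........................................................
118 .........................................................
122 .........................................................
126 .........................................................
130 .........................................................
134 .........................................................
138 .........................................................
142 .........................................................
146 .........................................................
150 .........................................................
154 
[... 1093 characters left out ...]
RRRRRR............
226 .........RRRRRRRRRRRRRRRRRRRRRRRRRRRRRRRRRRRR............
230 ........RRRRRRRRRRRRRRRRRRRRRRRRRRRRRRRRRRRRRR...........
234 .......RRRRRRRRRRRRRRRRRRRRRRRRRRRRRRRRRRRRRRRR..........
238 .......RRRRRRRRRRRRRRRRRRRRRRRRRRRRRRRRRRRRRRRR..........
242 .......RRRRRRRRRRRRRRRRRRRRRRRRRRRRRRRRRRRRRRRR..........
246 .......RRRRRRRRRRRRRRRRRRRRRRRRRRRRRRRRRRRRRRRR..........
250 .......RRRRRRRRRRRRRRRRRRRRRRRRRRRRRRRRRRRRRRRR..........
254 .......RRRRRRRRRRRRRRRRRRRRRRRRRRRRRRRRRRRRRRRRR.........
258 ##....#RRRRRRRRRRRRRRRRRRRRRRRRRRRRRRRRRRRRRRRR##...###..
262 ##...##RRRRRRRRRRRRRRRRRRRRRRRRRRRRRRRRRRRRRRRR###...####
266 #....##RRRRRRRRRRRRRRRRRRRRRRRRRRRRRRRRRRRRRRRR###....###
```

Run:
```python
from h import *
o=bot.get_obs(); m=bot.camera_model('wrist'); im=cv2.imread('pics/w18.png'); v=im.max(2).astype(float)
Ti=np.linalg.inv(tcpT(o['ee_pos'],o['tcp_rot']))
row=v[180:200].mean(0); L=np.where(row[215:260]<110)[0][0]+215; R=np.where(row[300:360]<110)[0][-1]+300
col=v[:,270:300].mean(1); top=np.where(col[140:200]<110)[0][0]+140; print(L,R,top)
P=onz(m,[(L-.5,190),(R+.5,190),(285,top-.5)],.012); print((P@Ti[:3,:3].T+Ti[:3,3])[:,:2].round(4))
im2=cv2.cvtColor(im,cv2.COLOR_BGR2HSV)
# held block: lower front edge (row ~213) at its bottom height, expected tool x 26
P=onz(m,[(280,212.5)],o['ee_pos'][2]+.0176); print((P@Ti[:3,:3].T+Ti[:3,3])[:,:2].round(4))
```

```text
221 330 173
[[ 0.0212 -0.044 ]
 [ 0.0212  0.0348]
 [ 0.0338  0.0022]]
[[ 0.0247 -0.0011]]
```

{"op": "carry_out", "data": {
  "linear": [
    [-0.02,0.095,-0.8],
    [0,0,-0.8],
    [0,0,-0.8],
    [0,0,-0.5],
    [0,0,-0.3],
    [0,0,-0.15],
    [0,0,0],
    [0,0,0]
  ],
  "rotation": [
    [0,0,0],
    [0,0,0],
    [0,0,0],
    [0,0,0],
    [0,0,0],
    [0,0,0],
    [0,0,0],
    [0,0,0]
  ],
  "grip": [0.1,0.1,0.1,0.1,0.1,0.1,0.1,0.1]
}}

```text
time: 45.2
ee_pos: [0.4591, 0.3528, -0.0026]
tcp_rot: [180.0, 0.0, 170.4]
wrist_force: [-0.4, 0.0, -1.3]
opening: 0.0511
grasp_force: 42.3
```

{"op": "carry_out", "data": {
  "linear": [
    [-0.03,-0.03,-0.13],
    [0,0,0],
    [0,0,0],
    [0,0,0],
    [0,0,0],
    [0,0,0],
    [0,0,0]
  ],
  "rotation": [
    [0,0,0],
    [0,0,0],
    [0,0,0],
    [0,0,0],
    [0,0,0],
    [0,0,0],
    [0,0,0]
  ],
  "grip": [0.1,0.1,-0.2,-0.5,-0.7,-0.7,-0.7]
}}

```text
time: 45.9
ee_pos: [0.4581, 0.3519, -0.0058]
tcp_rot: [-180.0, -0.0, 170.4]
wrist_force: [-0.8, -0.2, -0.4]
opening: 0.0721
grasp_force: 0.0
```

{"op": "carry_out", "data": {
  "linear": [
    [0,0,0.3],
    [0,0,0.8],
    [0,0,1],
    [0,0,1],
    [0,0,1],
    [0,0,1],
    [0.8,0,1],
    [0.8,0,1],
    [0.8,0,1],
    [0.8,-0.2,1],
    [0.8,-0.2,0.5],
    [0,0,0]
  ],
  "rotation": [
    [0,0,0],
    [0,0,0],
    [0,0,0],
    [0,0,0],
    [0,0,0],
    [0,0,0],
    [0,0,0],
    [0,0,0],
    [0,0,0],
    [0,0,0],
    [0,0,0],
    [0,0,0]
  ],
  "grip": [-0.7,-0.7,-1,-1,-1,-1,-1,-1,-1,-1,-1,-1]
}}

```text
time: 47.1
ee_pos: [0.5399, 0.3437, 0.1878]
tcp_rot: [179.9, 0.1, 170.3]
wrist_force: [0.2, -0.9, -1.1]
opening: 0.0857
grasp_force: 0.0
```

Run:
```python
from h import *
o=bot.get_obs(); print(o['ee_pos'],o['tcp_rot'])
im,m=snap('wrist','w19.png'); k=masks(im); hsv=cv2.cvtColor(im,cv2.COLOR_BGR2HSV)
c=rect(m,k['red'],.042,(150,0,420,230)); x0,y0=c.min(0);x1,y1=c.max(0)
b=(max(x0-14,0),max(y0-14,0),x1+14,y1+14)
s=((im.max(2)<85)|(k['red']>0)).astype(np.uint8)*255
rect(m,s,.012,b)
t=''
for r in range(max(y0-20,0),y1+20,3):
    t+='%3d '%r
    for q in range(x0-24,x1+24,2):
        h,S,V=hsv[r,q]; t+= 'R' if k['red'][r,q] else '#' if V<75 else '.'
    t+='\n'
print(t)
```

```text
[0.53994158 0.34371228 0.18778615] [1.79909747e+02 1.20676607e-01 1.70318672e+02]
centre 0.4586 0.3515 sides 52.4 51.5 longdir 80.3 bbox [248  79] [302 135]
centre 0.4589 0.3504 sides 67.8 65.7 longdir 80.3 bbox [242  76] [307 141]
 59 ...................................................
 62 ...................................................
 65 ...................................................
 68 ...................................................
 71 ...................................................
 74 ...................................................
 77 ..........################################.........
 80 ..........###RRRRRRRRR##########RRRRRRR###.........
 83 ..........##RRRRRRRRRRRRRRRRRRRRRRRRRRR###.........
 86 ..........##RRRRRRRRRRRRRRRRRRRRRRRRRRRR##.........
 89 ..........##RRRRRRRRRRRRRRRRRRRRRRRRRRRR##.........
 92 ..........##RRRRRRRRRRRRRRRRRRRRRRRRRRRR##.........
 95 ..........##RRRRRRRRRRRRRRRRRRRRRRRRRRRR##.........
 98 ..........##RRRRRRRRRRRRRRRRRRRRRRRRRRRR##.........
101 ..........##RRRRRRRRRRRRRRRRRRRRRRRRRRRR##.........
104 ..........##RRRRRRRRRRRR
[... 223 characters left out ...]
RRRRRRRRRRRRRRRRR##.........
119 ..........###RRRRRRRRRRRRRRRRRRRRRRRRRRR##.........
122 ..........###RRRRRRRRRRRRRRRRRRRRRRRRRRR##.........
125 ..........###RRRRRRRRRRRRRRRRRRRRRRRRRRR##.........
128 ..........###RRRRRRRRRRRRRRRRRRRRRRRRRRR##.........
131 ..........###RRRRRRRRRRRRRRRRRRRRRRRRRR###.........
134 ...........###RRRRRRRRRRRRRRRRRRRRRRRRR###.........
137 ...........###############################.........
140 ...........###############################.........
143 ...................................................
146 ...................................................
149 ...................................................
152 ...................................................
```

The offcut is within 1 mm. Last, a numeric check that the cup sits mid-disc, using w3 points (rim (502,195), board corners).

Run:
```python
from h import *
m=bot.camera_model('wrist'); C=np.load('C.npy')
m['camera_from_world']=C@np.linalg.inv(tcpT([0.45868,-0.16197,0.10692],[-179.996,.044,163.565]))
print('rim',onz(m,[(502,195)],.062).round(4))
B=onz(m,[(369,115),(493,54),(548,236),(442,287)],.012); print('board',B.mean(0).round(4))
im=cv2.imread('pics/w3.png'); v=cv2.GaussianBlur(im,(3,3),0).max(2)
d=(v<80).astype(np.uint8)*255; k=np.zeros_like(d); k[130:235,425:540]=d[130:235,425:540]
cs,_=cv2.findContours(k,cv2.RETR_EXTERNAL,cv2.CHAIN_APPROX_NONE); c=max(cs,key=cv2.contourArea).reshape(-1,2)
P=onz(m,c,.012)[:,:2]
c2=c[c[:,0]<462]; Q=onz(m,c2,.012)[:,:2]
A=np.c_[2*Q,np.ones(len(Q))]; s=np.linalg.lstsq(A,(Q**2).sum(1),rcond=None)[0]; print('disc fit',s[:2].round(4),'r',np.sqrt(s[2]+s[0]**2+s[1]**2))
```

```text
rim [[ 0.4844 -0.0073  0.062 ]]
board [ 0.4838 -0.0048  0.012 ]
disc fit [ 0.4851 -0.0053] r 0.030229873560202947
```

```bash
python3 -c "
from h import *
print(bot.job_done())"
```

```text
the job is handed in; nothing more can be done
None
```

The job is handed in at about 47 s. By the camera measurements, the marker and offcut are within about 1 mm of centre on their boards and the tape within about 2 mm, each turned to match within about half a degree. The cup was already within about 2 mm of its disc's middle and I left it there; I also left the tin and wedge alone. No verdict was shown.

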